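Weigh in a returned set of graded beakers as one nest

TASK

Check the returned beaker set in by weight: switch the bench balance on with its green key, then zero it with the blue key while the pan is still empty, and only then stand the white dish in the middle of the weighing pan with all the other vessels of the set that are there nested in it in size order, each upright on the floor of the next larger one. When the nest is complete and let go, press the orange print key to record its weight and leave the nest standing on the pan. Press each key fully and one at a time, never press the blue key once anything stands on the pan, and leave the tip box and the wipes carton where they are.

Things in the scene. Friction and masses are not known exactly. Their poses are not given: they have to be found in the camera images.
- pan (a point): Bench balance, fixed: housing 215 x 204 mm, 38 mm high, with a round steel pan 172 mm in diameter; lower grey key deck (30 mm high) on its near side. This point: centre of the pan's top face, 52 mm above the bench; x points away from the keys, y to the left seen from the keys. The three keys stand in a row 158 mm from here on the -x side
- key_on (a joint): Travel of the green round on key, 58 mm to the left (+y) of the middle key: 0 m up, 0.006 m fully down (a press counts beyond 0.004). A spring pushes it back up; it starts to move at 1.5 N and takes 5 N fully down
- key_on_top (a point): Centre of the top of the green key (28 mm in diameter), 42 mm above the bench, standing 12 mm proud of the key deck; it is pressed straight down
- key_zero (a joint): Travel of the blue round zero key, the middle one: 0 m up, 0.006 m fully down (a press counts beyond 0.004). A spring pushes it back up; it starts to move at 1.5 N and takes 5 N fully down
- key_zero_top (a point): Centre of the top of the blue key (28 mm in diameter), 42 mm above the bench, standing 12 mm proud of the key deck; it is pressed straight down
- key_print (a joint): Travel of the orange round print key, 58 mm to the right (-y) of the middle key: 0 m up, 0.006 m fully down (a press counts beyond 0.004). A spring pushes it back up; it starts to move at 1.5 N and takes 5 N fully down
- key_print_top (a point): Centre of the top of the orange key (28 mm in diameter), 42 mm above the bench, standing 12 mm proud of the key deck; it is pressed straight down
- dish_mid (a point): Vessel 1 of 5 of the graded set: white, the widest and lowest, plastic, open on top, straight round wall and flat floor both 6 mm thick, outside diameter 168 mm, height 50 mm, about 220 g, starts upright on the bench. This point: its centre, half-way up (25 mm above its underside); z towards the mouth. Always there.
- basin_mid (a point): Vessel 2 of 5 of the graded set: blue, plastic, open on top, straight round wall and flat floor both 6 mm thick, outside diameter 138 mm, height 64 mm, about 180 g, starts upright on the bench. This point: its centre, half-way up (32 mm above its underside); z towards the mouth. May be missing (then it has no reading). Nested, its rim stands 20 mm or more above the rim it is in.
- beaker_l_mid (a point): Vessel 3 of 5 of the graded set: yellow, plastic, open on top, straight round wall and flat floor both 6 mm thick, outside diameter 108 mm, height 78 mm, about 140 g, starts upright on the bench. This point: its centre, half-way up (39 mm above its underside); z towards the mouth. May be missing (then it has no reading). Nested, its rim stands 20 mm or more above the rim it is in.
- beaker_m_mid (a point): Vessel 4 of 5 of the graded set: green, plastic, open on top, straight round wall and flat floor both 6 mm thick, outside diameter 80 mm, height 92 mm, about 110 g, starts upright on the bench. This point: its centre, half-way up (46 mm above its underside); z towards the mouth. May be missing (then it has no reading). Nested, its rim stands 20 mm or more above the rim it is in.
- beaker_s_mid (a point): Vessel 5 of 5 of the graded set: red, the narrowest and tallest, plastic, open on top, straight round wall and flat floor both 6 mm thick, outside diameter 52 mm, height 106 mm, about 80 g, starts upright on the bench. This point: its centre, half-way up (53 mm above its underside); z towards the mouth. May be missing (then it has no reading). Nested, its rim stands 20 mm or more above the rim it is in.
- tip_box: Bystander: pipette-tip box, blue with clear lid, 85 x 125 x 95 mm; origin at the centre of its underside. To be left alone
- wipes_box: Bystander: white and green carton of wipes, 115 x 120 x 85 mm; origin at the centre of its underside. To be left alone
Not all that is in view belongs to the job. Of the things shaped like the part that bears beaker_l_mid, the yellow one is meant. Leave any red or turquoise look-alike of the part that bears basin_mid alone.

How it is judged:
By the outcome, as a careful person would: the job done as asked, in the order asked, and still so for the second after the job is handed in, with the robot touching nothing.
Of basin, beaker_l, beaker_m, beaker_s only 2 to 4 are there at a start; the rules pass over those that are not, and their reading is None.
At some moment in a run one of basin, beaker_l may be knocked a few centimetres aside while the robot is not near it.
It also fails if it takes over 210 s, if anything falls off the work surface, if the arm or the gripper's body presses on something with over 40 N, if the wrist force passes 120 N, or if a joint passes its speed limit or range.

ROBOT

A 6-joint arm with a two-finger parallel gripper is mounted at the origin on the work surface. World frame = base frame: x ahead of the robot, y to its left, z up, the work surface at z = 0. Lengths are in m, angles in rad, forces in N, time in s.
With the tool pointing down it reaches from about 0.275 to 0.975 m from the base axis. Payload 8.4 kg.
Tool frame: the origin (TCP) lies midway between the tips of the shut fingers; the grasp point (between the pads) lies 19 mm behind it; z points along the fingers, y is the line along which they close (so a half turn about z gives the same grasp; the last joint's range is limited). The gripper opens to 92 mm and grips with 3 to 60 N. Pads are 20 mm wide; open, the fingers measure 128 mm over their backs; the gripper's body (75 mm by 189 mm) begins 69 mm behind the grasp point.
Start: joints at [1.164, 0.353, 1.633, -0, 1.155, -0.002], TCP at [0.246, 0.574, 0.215] pointing down, gripper open.
Joint ranges: [-2.63, 2.63], [-0.92, 2.1], [0.06, 2.66], [-1.3, 4.44], [0, 2.69], [-3.02, 3.02]. Speed limits (rad/s): [2.22, 2.22, 2.79, 3.14, 3.14, 3.14].

INTERFACE

Orientations are given as a unit quaternion [x, y, z, w].
In Python, from rig import readout, eyes, r gives the robot as it stands. The module is installed in compiled form; this text tells all that it offers.
- The arm moves only by the tool arm_command, never from a script. Its argument "steps" is a list of rows, each an object of numbers: "tx", "ty", "tz": the shift along the world's x, y, z in m; "ax", "ay", "az": the turn, a rotation vector about the world's x, y, z in degrees. In form: [{"tx": .., "ty": .., "tz": .., "ax": .., "ay": .., "az": ..}, ...]. A call has 1 to 5 rows; each row shifts and turns the commanded pose from where the row before left it; what a row does not reach is not made up. A row lasts 1/12 s, in which the tool goes at most 41.7 mm and 7.16 degrees, less where a joint would pass 70% of its speed; a pose out of reach is approached as far as the arm can. A call with a gripper value outside its range is refused whole. "jaw" is the closure in counts, from 0 (fully open) to 255 (shut), set as the call begins (left out, the last holds). The fingers move at their own pace and stop on an object; "force" is the grip in N (left out, the last holds). Time passes only in rows, so rows that do not move let the fingers close. It gives the time, the measured TCP pose, the force, the opening and the grip force at its end, in the units of the state.
- readout.get_state(): the state, without advancing time (a new reading comes with each control period).
- eyes.snapshot(name): name is "scene" or "top"; returns a dict with "pixels" (384x512x3 uint8, red, green, blue), "fx", "fy", "cx", "cy" (pixels), "xyz" and "orientation" of the camera in the world. Camera axes: x right, y up, looking along -z (the intrinsics and any distortion apply to the point x, -y, -z); pixel columns grow to the right and rows downward; lengths in m; the calibration is good to about 2 mm. A picture is of the moment at which its call begins. There is no depth.
- r.close_job(): hands the job in; it is judged then, once.
The state is a dict: "t": time; "joints": joint angles; "joint_vel": joint speeds; "effort": joint torques, N m; "tool_pos": TCP position; "orientation": TCP orientation; "ft_force": force on the tool from outside, world axes, zero at the start; "moment": the same for the moment, N m; "finger_gap": finger opening in m; "finger_force": force on a finger pad.
Only numpy, scipy, OpenCV 4.12 (cv2) and the standard library are available. Lean on these libraries where they do the work, as an engineer would, in place of code of your own. Each camera call takes 0.05 s, during which the arm holds its last target. There are 200 camera calls.

## Working session

There is one attempt and no reset: what is moved stays moved. The work goes in short steps, Python scripts to look and compute and a tool call to move; the robot and the scene stay as the last step left them, time stands still between calls to the robot, and variables do not carry over. Pictures are saved under pics/ and viewed, at most 14 in all, crops included, and the job is handed in when it is done.

Besides the shell and the picture viewer there is one more tool, called after "Call:" in YAML: its name, and indented under it one key for each argument. arm_command: Moves the arm, as the interface text tells. Its arguments: {"type":"object","properties":{"steps":{"type":"array","items":{"type":"object","properties":{"tx":{"type":"number"},"ty":{"type":"number"},"tz":{"type":"number"},"ax":{"type":"number"},"ay":{"type":"number"},"az":{"type":"number"}}}},"jaw":{"type":"number"},"force":{"type":"number"}},"required":["steps"]}

```bash
mkdir -p pics; cat > h.py <<'E'
import numpy as np, cv2
from rig import readout, eyes, r
from scipy.spatial.transform import Rotation as R
def snap(n,f=None):
    s=eyes.snapshot(n)
    if f: cv2.imwrite('pics/'+f,cv2.resize(s['pixels'][:,:,::-1],(800,600),interpolation=cv2.INTER_CUBIC))
    return s
def ray(s,u,v,z):
    d=np.array([(u-s['cx'])/s['fx'],-(v-s['cy'])/s['fy'],-1.])
    d=R.from_quat(s['orientation']).apply(d); o=np.array(s['xyz'])
    return o+d*(z-o[2])/d[2]
def proj(s,p):
    q=R.from_quat(s['orientation']).inv().apply(np.array(p)-s['xyz'])
    return s['cx']+s['fx']*q[0]/-q[2], s['cy']-s['fy']*q[1]/-q[2]
E
python3 - <<'E'
from h import *
for n in('scene','top'):
    s=snap(n,n+'0.png'); print({k:s[k] for k in s if k!='pixels'})
print(readout.get_state())
E
```

```text
{'fx': 409.62891183795654, 'fy': 409.62891183795654, 'cx': 254.19655629045735, 'cy': 193.6488612733858, 'xyz': array([ 1.25890377, -0.13041695,  1.1428999 ]), 'orientation': array([0.21762765, 0.18327201, 0.62113008, 0.73023763])}
{'fx': 399.8059725890931, 'fy': 399.8059725890931, 'cx': 256.2597156142962, 'cy': 192.4809077593288, 'xyz': array([0.37192341, 0.00443554, 1.45012981]), 'orientation': array([-0.04594245,  0.04775326,  0.71445952, -0.69653177])}
{'t': 0.1, 'joints': array([ 1.16361092e+00,  3.53563397e-01,  1.63403843e+00,  7.95490499e-06,
        1.15518112e+00, -2.42749913e-03]), 'joint_vel': array([-2.23762425e-05, -2.18587518e-03, -1.69667121e-03, -2.40505795e-03,
       -7.54116221e-04, -5.83268310e-04]), 'effort': array([-1.15195016e-03, -5.94914353e+01, -3.34931588e+01,  6.98596635e-02,
        1.83011714e-02,  3.47241144e-05]), 'tool_pos': array([0.24596688, 0.57410064, 0.21395756]), 'orientation': array([ 2.01001840e-01,  9.79590683e-01, -5.81968102e-04, -1.24601323e-04]), 'ft_force': array([-0.49316167, -0.06222365, -0.39246502]), 'moment': array([ 0.00014403, -0.04355457,  0.03327931]), 'finger_force': 0.0, 'finger_gap': 0.09206908462714332}
```

View pics/top0.png

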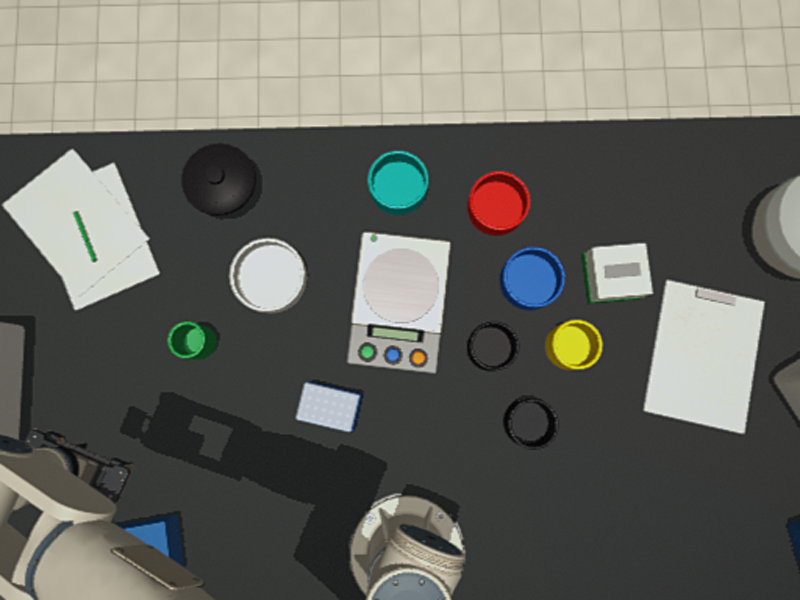

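View pics/scene0.png

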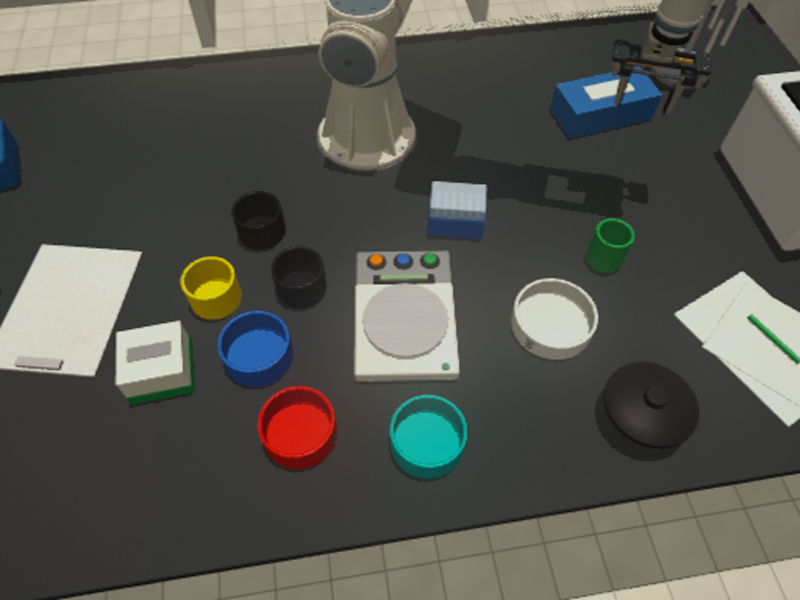

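The top view shows:
- white dish (267,275)
- green beaker (189,340)
- blue basin (532,278)
- yellow beaker (574,345)
- pan (400,286)
- keys: green (367,352), blue (393,355), orange (418,358)

Things that could be mistaken for these:
- red (499,203) and turquoise (398,181) basins
- black cups (492,346) and (530,422)
- black pot (220,180)
- blue boxes

I choose by colour. No narrow red beaker_s is in view.

```bash
cat >> h.py <<'E'
from scipy.optimize import minimize
V=dict(dish=(.168,.05,None,(267,275)),basin=(.138,.064,(105,118),(532,278)),yel=(.108,.078,(24,34),(574,345)),grn=(.08,.092,(50,75),(189,340)))
def mask(s,c):
    h=cv2.cvtColor(s['pixels'],cv2.COLOR_RGB2HSV); H,S,W=cv2.split(h)
    m=((S<40)&(W>110)) if c is None else ((H>=c[0])&(H<=c[1])&(S>90)&(W>30))
    return m.astype(np.uint8)
def fit(name,xy0=None,base=0.,cams=('top','scene'),S=None):
    d,h,c,px=V[name]; S=S or {n:snap(n) for n in cams}
    if xy0 is None: xy0=ray(S['top'],px[0]/1.5625,px[1]/1.5625,base+h/2)[:2]
    a=np.linspace(0,2*np.pi,60); out={}
    def hull(s,x,y):
        p=[proj(s,(x+d/2*np.cos(t),y+d/2*np.sin(t),z)) for t in a for z in(base,base+h)]
        return cv2.convexHull(np.float32(p))
    for n in cams:
        s=S[n]; m=mask(s,c); roi=np.zeros_like(m)
        cv2.fillConvexPoly(roi,np.int32(hull(s,*xy0)),1); roi=cv2.dilate(roi,np.ones((25,25)))
        k,l,st,_=cv2.connectedComponentsWithStats(m*roi); i=1+np.argmax(st[1:,4]); 
        mh=cv2.convexHull(np.argwhere(l==i)[:,::-1].astype(np.float32))
        def cost(q):
            A=hull(s,*q); I,_=cv2.intersectConvexConvex(A,mh); return -I/(cv2.contourArea(A)+cv2.contourArea(mh)-I)
        b=minimize(cost,xy0,method='Nelder-Mead',options=dict(initial_simplex=[xy0,xy0+np.array([.01,0]),xy0+np.array([0,.01])],xatol=2e-4,fatol=1e-5))
        out[n]=(b.x.round(4),round(-b.fun,3))
    return out
E
python3 - <<'E'
from h import *
S={n:snap(n) for n in('top','scene')}
for v in V: print(v,fit(v,S=S))
t=S['top']; c=S['scene']; q=1.5625
for n,a,b in(('on',(367.5,352),(430,259)),('zero',(393,355),(403,260)),('print',(418,357.5),(376,261))):
    print(n,ray(t,a[0]/q,a[1]/q,.042).round(4),ray(c,b[0]/q,b[1]/q,.042).round(4))
print('pan',ray(t,400.5/q,286/q,.052),ray(c,405.5/q,320/q,.052))
E
```

```text
dish {'top': (array([0.6292, 0.3032]), np.float64(0.951)), 'scene': (array([0.6254, 0.3017]), np.float64(0.956))}
basin {'top': (array([ 0.6057, -0.3033]), np.float64(0.98)), 'scene': (array([ 0.6052, -0.3046]), np.float64(0.977))}
yel {'top': (array([ 0.4505, -0.3886]), np.float64(0.97)), 'scene': (array([ 0.4501, -0.3894]), np.float64(0.968))}
grn {'top': (array([0.4814, 0.4687]), np.float64(0.97)), 'scene': (array([0.4809, 0.4658]), np.float64(0.958))}
on [0.4453 0.0754 0.042 ] [0.4532 0.0756 0.042 ]
zero [0.4371 0.0182 0.042 ] [0.4466 0.0179 0.042 ]
print [ 0.4301 -0.0378  0.042 ] [ 0.44   -0.0396  0.042 ]
pan [ 0.59204591 -0.00260941  0.052     ] [ 0.60225685 -0.00333913  0.052     ]
```

```bash
python3 - <<'E'
from h import *
S={n:snap(n) for n in('top','scene')}
q=1.5625
for nm,hr,ps in(('on',(45,85),((367,352),(430,259))),('zero',(100,120),((393,355),(403,260))),('print',(8,22),((418,357.5),(376,261)))):
  for cam,p in zip(S,ps):
    s=S[cam]; m=mask(s,hr); w=np.zeros_like(m); cv2.circle(w,(int(p[0]/q),int(p[1]/q)),11,1,-1)
    yx=np.argwhere(m*w); (e,ax,an)=cv2.minAreaRect(yx[:,::-1].astype(np.float32)); mn=yx.mean(0)
    print(nm,cam,np.array(e)*q,np.array(ax)*q,mn[::-1]*q,ray(s,mn[1],mn[0],.042).round(4))
a=cv2.resize(S['top']['pixels'][140:245,215:295],None,fx=5,fy=5,interpolation=2)[:,:,::-1]
b=cv2.resize(S['scene']['pixels'][155:250,220:300],None,fx=5,fy=5,interpolation=2)[:,:,::-1]
H=525;b=cv2.copyMakeBorder(b,0,H-b.shape[0],0,0,0)
cv2.imwrite('pics/k.png',np.hstack([a,b]))
E
```

```text
on top [366.40625 350.78125] [10.9375 10.9375] [366.61658654 351.32211538] [0.4469 0.0773 0.042 ]
on scene [428.90625 258.59375] [10.9375 10.9375] [429.14540816 258.13137755] [0.4506 0.0742 0.042 ]
zero top [392.1875  353.90625] [10.9375 12.5   ] [392.29714912 354.13925439] [0.4391 0.0197 0.042 ]
zero scene [402.34375 258.59375] [10.9375 10.9375] [402.38970588 258.70098039] [0.443  0.0172 0.042 ]
print top [417.96875 357.03125] [10.9375 10.9375] [417.73574561 357.0997807 ] [ 0.431  -0.0373  0.042 ]
print scene [375.    259.375] [12.5 12.5] [375.35282258 259.65221774] [ 0.4363 -0.0405  0.042 ]
```

View pics/k.png

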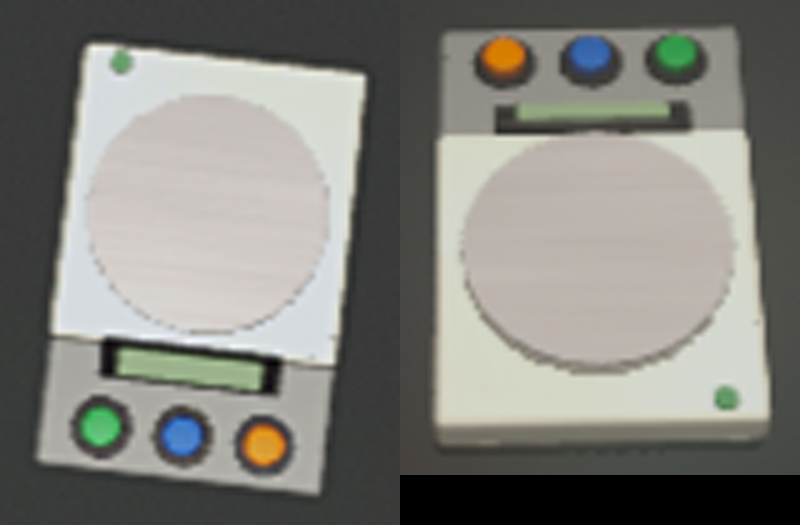

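Call:
arm_command:
  steps:
    - {"tx": 0.0145, "ty": -0.0356, "az": 5.8}
    - {"tx": 0.0145, "ty": -0.0356, "az": 5.8}
    - {"tx": 0.0145, "ty": -0.0356, "az": 5.8}
    - {"tx": 0.0145, "ty": -0.0356, "az": 5.8}
    - {"tx": 0.0145, "ty": -0.0356}
  jaw: 255
  force: 40

```text
invalid input
```

Call:
arm_command:
  steps:
    - {"tx": 0.0145, "ty": -0.0356}
    - {"tx": 0.0145, "ty": -0.0356}
    - {"tx": 0.0145, "ty": -0.0356}
    - {"tx": 0.0145, "ty": -0.0356}
    - {"tx": 0.0145, "ty": -0.0356}

```text
invalid input
```

Call:
arm_command:
  steps:
    - {"tx": 0.0145, "ty": -0.0356, "tz": -0.03}
    - {"tx": 0.0145, "ty": -0.0356, "tz": -0.03}
    - {"tx": 0.0145, "ty": -0.0356, "tz": -0.03}
    - {"tx": 0.0145, "ty": -0.0356, "tz": -0.03}
    - {}

```text
invalid input
```

Call:
arm_command:
  steps:
    - {"tx": 0.0145, "ty": -0.0356, "tz": 0, "ax": 0, "ay": 0, "az": 5.8}
    - {"tx": 0.0145, "ty": -0.0356, "tz": 0, "ax": 0, "ay": 0, "az": 5.8}
    - {"tx": 0.0145, "ty": -0.0356, "tz": 0, "ax": 0, "ay": 0, "az": 5.8}
    - {"tx": 0.0145, "ty": -0.0356, "tz": 0, "ax": 0, "ay": 0, "az": 5.8}
    - {"tx": 0.0145, "ty": -0.0356, "tz": 0, "ax": 0, "ay": 0, "az": 0}
  jaw: 255
  force: 40

```text
t: 0.72
tool_pos: [0.3188, 0.3949, 0.2145]
orientation: [-0.004, 1.0, -0.0, 0.0]
ft_force: [1.0, 0.7, 0.3]
finger_gap: 0.0605
finger_force: 0.0
```

Call:
arm_command:
  steps:
    - {"tx": 0.0145, "ty": -0.0356, "tz": 0, "ax": 0, "ay": 0, "az": 0}
    - {"tx": 0.0145, "ty": -0.0356, "tz": 0, "ax": 0, "ay": 0, "az": 0}
    - {"tx": 0.0145, "ty": -0.0356, "tz": 0, "ax": 0, "ay": 0, "az": 0}
    - {"tx": 0.0145, "ty": -0.0356, "tz": 0, "ax": 0, "ay": 0, "az": 0}
    - {"tx": 0.0145, "ty": -0.0356, "tz": 0, "ax": 0, "ay": 0, "az": 0}

```text
t: 1.13
tool_pos: [0.3915, 0.2168, 0.2148]
orientation: [-0.0, 1.0, 0.0, 0.0]
ft_force: [0.7, 0.8, -0.3]
finger_gap: 0.027
finger_force: 0.0
```

Call:
arm_command:
  steps:
    - {"tx": 0.0145, "ty": -0.0356, "tz": -0.03, "ax": 0, "ay": 0, "az": 0}
    - {"tx": 0.0145, "ty": -0.0356, "tz": -0.03, "ax": 0, "ay": 0, "az": 0}
    - {"tx": 0.0145, "ty": -0.0356, "tz": -0.03, "ax": 0, "ay": 0, "az": 0}
    - {"tx": 0.0145, "ty": -0.0356, "tz": -0.03, "ax": 0, "ay": 0, "az": 0}
    - {"tx": 0, "ty": 0, "tz": 0, "ax": 0, "ay": 0, "az": 0}

```text
t: 1.55
tool_pos: [0.4397, 0.0923, 0.1084]
orientation: [0.001, 1.0, -0.001, -0.002]
ft_force: [-1.4, 0.3, 0.0]
finger_gap: 0.0005
finger_force: 0.0
```

```bash
python3 - <<'E'
from h import *
s=snap('scene'); cv2.imwrite('pics/p.png',cv2.resize(s['pixels'][90:250,200:400][:,:,::-1],(750,600),interpolation=2))
st=readout.get_state(); print(st['tool_pos'],st['joints'],proj(s,st['tool_pos']))
E
```

```text
[0.43972243 0.09432768 0.11004862] [ 2.08152557e-01  2.26504826e-01  2.08935850e+00 -2.95119769e-04
  8.29968064e-01 -1.35849049e+00] (np.float64(281.0486059305312), np.float64(149.06799665968202))
```

View pics/p.png

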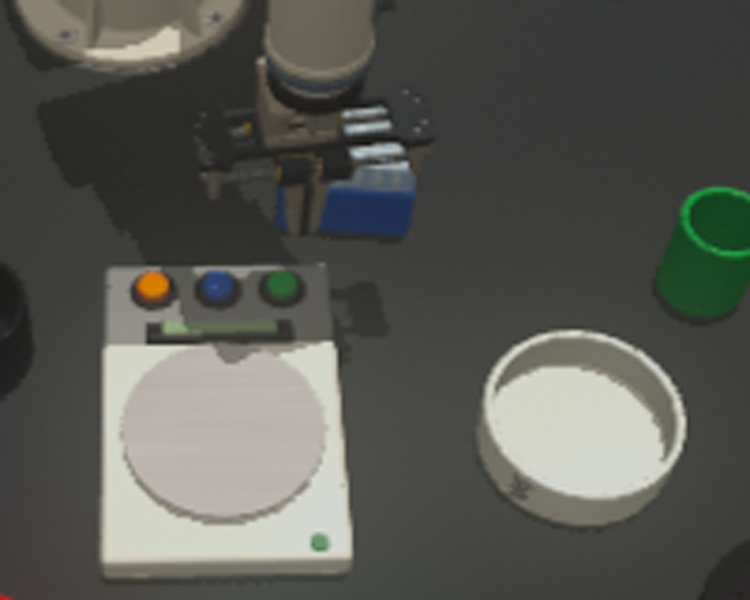

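Call:
arm_command:
  steps:
    - {"tx": 0.009, "ty": -0.0186, "tz": 0, "ax": 0, "ay": 0, "az": 0}
    - {"tx": 0, "ty": 0, "tz": -0.03, "ax": 0, "ay": 0, "az": 0}
    - {"tx": 0, "ty": 0, "tz": -0.025, "ax": 0, "ay": 0, "az": 0}
    - {"tx": 0, "ty": 0, "tz": -0.005, "ax": 0, "ay": 0, "az": 0}
    - {"tx": 0, "ty": 0, "tz": 0, "ax": 0, "ay": 0, "az": 0}

```text
t: 2.02
tool_pos: [0.4487, 0.0789, 0.0516]
orientation: [-0.0, 1.0, -0.0, -0.001]
ft_force: [-0.2, 0.3, -0.0]
finger_gap: 0.0006
finger_force: 0.0
```

Call:
arm_command:
  steps:
    - {"tx": 0, "ty": 0, "tz": -0.006, "ax": 0, "ay": 0, "az": 0}
    - {"tx": 0, "ty": 0, "tz": -0.005, "ax": 0, "ay": 0, "az": 0}
    - {"tx": 0, "ty": 0, "tz": -0.002, "ax": 0, "ay": 0, "az": 0}
    - {"tx": 0, "ty": 0, "tz": 0, "ax": 0, "ay": 0, "az": 0}

```text
t: 2.35
tool_pos: [0.4506, 0.0787, 0.0396]
orientation: [-0.0, 1.0, 0.0, 0.001]
ft_force: [0.6, 2.1, 3.2]
finger_gap: 0.0006
finger_force: 1.5
```

Call:
arm_command:
  steps:
    - {"tx": 0, "ty": 0, "tz": -0.002, "ax": 0, "ay": 0, "az": 0}
    - {"tx": 0, "ty": 0, "tz": -0.002, "ax": 0, "ay": 0, "az": 0}
    - {"tx": 0, "ty": 0, "tz": 0, "ax": 0, "ay": 0, "az": 0}

```text
t: 2.6
tool_pos: [0.4508, 0.0786, 0.0362]
orientation: [0.0, 1.0, 0.0, 0.001]
ft_force: [-1.9, 3.3, 17.8]
finger_gap: 0.0005
finger_force: 8.7
```

Call:
arm_command:
  steps:
    - {"tx": 0, "ty": 0, "tz": 0.024, "ax": 0, "ay": 0, "az": 0}
    - {"tx": -0.005, "ty": -0.03, "tz": 0, "ax": 0, "ay": 0, "az": 0}
    - {"tx": -0.005, "ty": -0.03, "tz": 0, "ax": 0, "ay": 0, "az": 0}
    - {"tx": 0, "ty": 0, "tz": 0, "ax": 0, "ay": 0, "az": 0}

```text
t: 2.93
tool_pos: [0.4382, 0.0152, 0.0591]
orientation: [0.0, 1.0, -0.001, -0.001]
ft_force: [-0.6, -0.5, -0.3]
finger_gap: 0.0006
finger_force: 0.0
```

```bash
python3 - <<'E'
from h import *
s=snap('scene'); cv2.imwrite('pics/p2.png',cv2.resize(s['pixels'][130:230,200:320][:,:,::-1],(720,600),interpolation=2))
st=readout.get_state(); print(st['tool_pos'])
E
```

```text
[0.4387702  0.01650362 0.05905363]
```

View pics/p2.png

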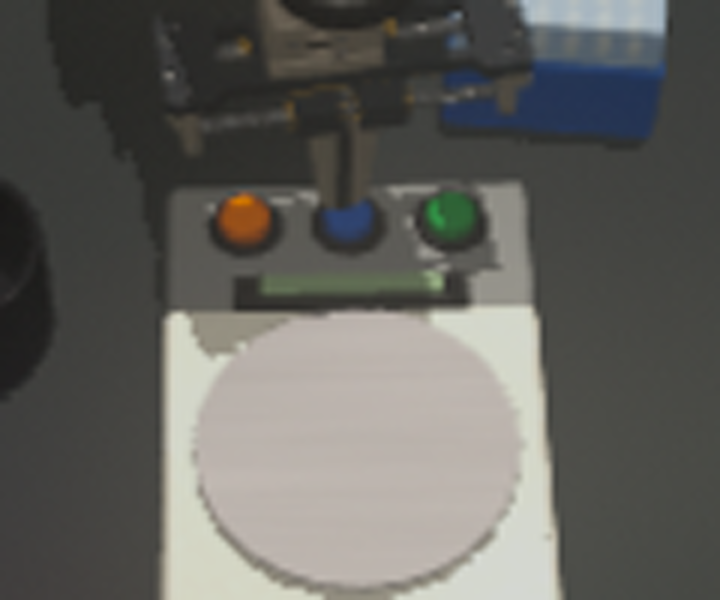

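The closed fingers stand right above the blue key (348,205 in the crop). All keys are up and the pan is empty.

Call:
arm_command:
  steps:
    - {"tx": 0, "ty": 0, "tz": -0.012, "ax": 0, "ay": 0, "az": 0}
    - {"tx": 0, "ty": 0, "tz": -0.006, "ax": 0, "ay": 0, "az": 0}
    - {"tx": 0, "ty": 0, "tz": -0.004, "ax": 0, "ay": 0, "az": 0}
    - {"tx": 0, "ty": 0, "tz": -0.002, "ax": 0, "ay": 0, "az": 0}
    - {"tx": 0, "ty": 0, "tz": 0, "ax": 0, "ay": 0, "az": 0}

```text
t: 3.4
tool_pos: [0.4399, 0.0184, 0.036]
orientation: [-0.001, 1.0, -0.0, -0.0]
ft_force: [-4.9, -4.1, 25.9]
finger_gap: 0.0002
finger_force: 12.8
```

Call:
arm_command:
  steps:
    - {"tx": 0, "ty": 0, "tz": 0, "ax": 0, "ay": 0, "az": 0}

```text
t: 3.48
tool_pos: [0.4398, 0.0184, 0.0361]
orientation: [-0.001, 1.0, -0.0, -0.0]
ft_force: [-5.1, -4.1, 24.8]
finger_gap: 0.0006
finger_force: 12.4
```

Call:
arm_command:
  steps:
    - {"tx": 0, "ty": 0, "tz": 0.03, "ax": 0, "ay": 0, "az": 0}
    - {"tx": 0, "ty": 0, "tz": 0.03, "ax": 0, "ay": 0, "az": 0}
    - {"tx": 0, "ty": 0, "tz": 0.03, "ax": 0, "ay": 0, "az": 0}
    - {"tx": 0.0234, "ty": 0.0254, "tz": 0, "ax": 0, "ay": 0, "az": 0}
    - {"tx": 0.0234, "ty": 0.0254, "tz": 0, "ax": 0, "ay": 0, "az": 0}
  jaw: 144

```text
t: 3.9
tool_pos: [0.4876, 0.0697, 0.1273]
orientation: [0.001, 1.0, 0.0, 0.002]
ft_force: [0.9, -1.1, -0.3]
finger_gap: 0.0317
finger_force: 0.0
```

Call:
arm_command:
  steps:
    - {"tx": 0.0234, "ty": 0.0254, "tz": 0, "ax": 0, "ay": 0, "az": 0}
    - {"tx": 0.0234, "ty": 0.0254, "tz": 0, "ax": 0, "ay": 0, "az": 0}
    - {"tx": 0.0234, "ty": 0.0254, "tz": 0, "ax": 0, "ay": 0, "az": 0}
    - {"tx": 0.0234, "ty": 0.0254, "tz": 0, "ax": 0, "ay": 0, "az": 0}
    - {"tx": 0.0234, "ty": 0.0254, "tz": 0, "ax": 0, "ay": 0, "az": 0}

```text
t: 4.32
tool_pos: [0.6038, 0.1982, 0.1245]
orientation: [-0.001, 1.0, -0.0, -0.001]
ft_force: [0.3, -0.3, -0.1]
finger_gap: 0.0402
finger_force: 0.0
```

Call:
arm_command:
  steps:
    - {"tx": 0.0234, "ty": 0.0254, "tz": 0, "ax": 0, "ay": 0, "az": 0}
    - {"tx": 0, "ty": 0, "tz": -0.02, "ax": 0, "ay": 0, "az": 0}
    - {"tx": 0, "ty": 0, "tz": -0.02, "ax": 0, "ay": 0, "az": 0}
    - {"tx": 0, "ty": 0, "tz": 0, "ax": 0, "ay": 0, "az": 0}
    - {"tx": 0, "ty": 0, "tz": 0, "ax": 0, "ay": 0, "az": 0}

```text
t: 4.73
tool_pos: [0.6254, 0.2216, 0.0836]
orientation: [-0.0, 1.0, -0.001, -0.002]
ft_force: [0.1, -0.5, -0.1]
finger_gap: 0.0399
finger_force: 0.0
```

```bash
python3 - <<'E'
from h import *
s=snap('scene'); cv2.imwrite('pics/d.png',cv2.resize(s['pixels'][130:250,290:434][:,:,::-1],(720,600),interpolation=2))
st=readout.get_state(); print(st['tool_pos'],fit('dish',np.array([.6275,.3025])))
E
```

```text
[0.62634812 0.22167102 0.08489812] {'top': (array([0.5855, 0.3031]), np.float64(0.479)), 'scene': (array([0.6255, 0.3021]), np.float64(0.885))}
```

View pics/d.png

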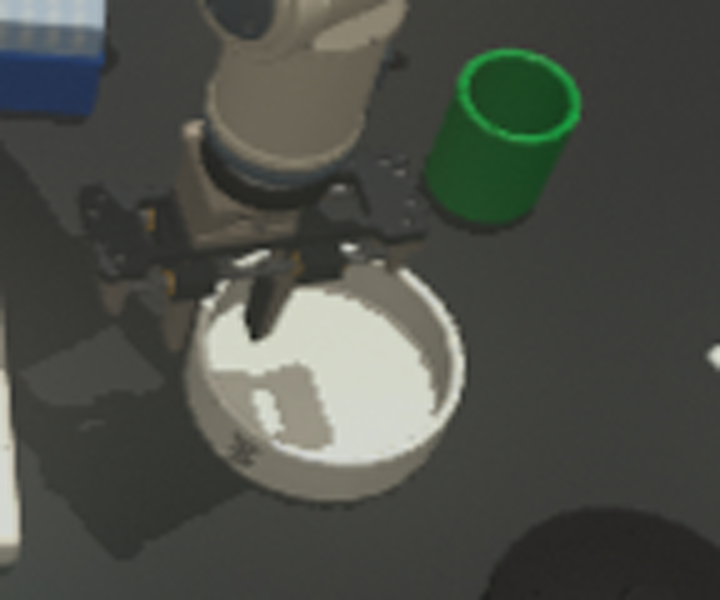

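The fingers straddle the dish's right wall, at (175,320) and (258,315) in the crop. I'm going down to grip.

Call:
arm_command:
  steps:
    - {"tx": 0, "ty": 0, "tz": -0.03, "ax": 0, "ay": 0, "az": 0}
    - {"tx": 0, "ty": 0, "tz": -0.022, "ax": 0, "ay": 0, "az": 0}
    - {"tx": 0, "ty": 0, "tz": -0.01, "ax": 0, "ay": 0, "az": 0}
    - {"tx": 0, "ty": 0, "tz": 0, "ax": 0, "ay": 0, "az": 0}

```text
t: 5.22
tool_pos: [0.6257, 0.2208, 0.0217]
orientation: [0.0, 1.0, -0.0, -0.001]
ft_force: [-0.3, 0.4, -0.3]
finger_gap: 0.0396
finger_force: 0.0
```

Call:
arm_command:
  steps:
    - {"tx": 0, "ty": 0, "tz": 0, "ax": 0, "ay": 0, "az": 0}
    - {"tx": 0, "ty": 0, "tz": 0, "ax": 0, "ay": 0, "az": 0}
    - {"tx": 0, "ty": 0, "tz": 0, "ax": 0, "ay": 0, "az": 0}
    - {"tx": 0, "ty": 0, "tz": 0, "ax": 0, "ay": 0, "az": 0}
    - {"tx": 0, "ty": 0, "tz": 0, "ax": 0, "ay": 0, "az": 0}
  jaw: 255
  force: 45

```text
t: 5.63
tool_pos: [0.6275, 0.2216, 0.024]
orientation: [-0.0, 1.0, 0.0, 0.001]
ft_force: [0.2, -0.1, -1.3]
finger_gap: 0.0087
finger_force: 0.0
```

Call:
arm_command:
  steps:
    - {"tx": 0, "ty": 0, "tz": 0, "ax": 0, "ay": 0, "az": 0}
    - {"tx": 0, "ty": 0, "tz": 0, "ax": 0, "ay": 0, "az": 0}

```text
t: 5.8
tool_pos: [0.6275, 0.2217, 0.024]
orientation: [-0.0, 1.0, 0.0, 0.001]
ft_force: [-1.7, 0.9, 5.7]
finger_gap: 0.0057
finger_force: 44.9
```

Call:
arm_command:
  steps:
    - {"tx": 0, "ty": 0, "tz": 0.01, "ax": 0, "ay": 0, "az": 0}
    - {"tx": 0, "ty": 0, "tz": 0.02, "ax": 0, "ay": 0, "az": 0}
    - {"tx": 0, "ty": 0, "tz": 0.025, "ax": 0, "ay": 0, "az": 0}
    - {"tx": 0, "ty": 0, "tz": 0.025, "ax": 0, "ay": 0, "az": 0}
    - {"tx": 0, "ty": 0, "tz": 0.01, "ax": 0, "ay": 0, "az": 0}

```text
t: 6.22
tool_pos: [0.6283, 0.2218, 0.1166]
orientation: [-0.0, 1.0, 0.001, 0.002]
ft_force: [0.9, 0.1, -0.8]
finger_gap: 0.0058
finger_force: 44.9
```

Call:
arm_command:
  steps:
    - {"tx": -0.002, "ty": -0.015, "tz": 0, "ax": 0, "ay": 0, "az": 0}
    - {"tx": -0.003, "ty": -0.025, "tz": 0, "ax": 0, "ay": 0, "az": 0}
    - {"tx": -0.003, "ty": -0.03, "tz": 0, "ax": 0, "ay": 0, "az": 0}
    - {"tx": -0.003, "ty": -0.03, "tz": 0, "ax": 0, "ay": 0, "az": 0}
    - {"tx": -0.003, "ty": -0.03, "tz": 0, "ax": 0, "ay": 0, "az": 0}

```text
t: 6.63
tool_pos: [0.6112, 0.0894, 0.1116]
orientation: [-0.0, 1.0, -0.0, -0.001]
ft_force: [1.1, 0.9, -1.9]
finger_gap: 0.0055
finger_force: 44.9
```

Call:
arm_command:
  steps:
    - {"tx": -0.003, "ty": -0.03, "tz": 0, "ax": 0, "ay": 0, "az": 0}
    - {"tx": -0.003, "ty": -0.03, "tz": 0, "ax": 0, "ay": 0, "az": 0}
    - {"tx": -0.003, "ty": -0.03, "tz": 0, "ax": 0, "ay": 0, "az": 0}
    - {"tx": -0.002, "ty": -0.03, "tz": 0, "ax": 0, "ay": 0, "az": 0}
    - {"tx": -0.002, "ty": -0.025, "tz": 0, "ax": 0, "ay": 0, "az": 0}

```text
t: 7.05
tool_pos: [0.5981, -0.0562, 0.1117]
orientation: [0.0, 1.0, -0.0, -0.001]
ft_force: [-0.3, 0.3, -2.3]
finger_gap: 0.0054
finger_force: 44.9
```

Call:
arm_command:
  steps:
    - {"tx": -0.002, "ty": -0.02, "tz": 0, "ax": 0, "ay": 0, "az": 0}
    - {"tx": 0, "ty": -0.01, "tz": 0, "ax": 0, "ay": 0, "az": 0}
    - {"tx": 0, "ty": 0, "tz": 0, "ax": 0, "ay": 0, "az": 0}
    - {"tx": 0, "ty": 0, "tz": 0, "ax": 0, "ay": 0, "az": 0}

```text
t: 7.38
tool_pos: [0.5973, -0.0837, 0.1123]
orientation: [0.001, 1.0, 0.0, -0.001]
ft_force: [-0.0, 0.7, -2.0]
finger_gap: 0.0058
finger_force: 44.9
```

```bash
python3 - <<'E'
from h import *
S={n:snap(n) for n in('scene','top')}
s=S['scene']; cv2.imwrite('pics/d2.png',cv2.resize(s['pixels'][120:260,190:358][:,:,::-1],(720,600),interpolation=2))
st=readout.get_state(); p=st['tool_pos'];print(p)
print(fit('basin',S=S),fit('yel',S=S))
E
```

```text
[ 0.59769424 -0.08263322  0.11265628]
{'top': (array([ 0.6058, -0.3033]), np.float64(0.98)), 'scene': (array([ 0.6052, -0.3046]), np.float64(0.977))} {'top': (array([ 0.4505, -0.3885]), np.float64(0.967)), 'scene': (array([ 0.4501, -0.3893]), np.float64(0.97))}
```

View pics/d2.png

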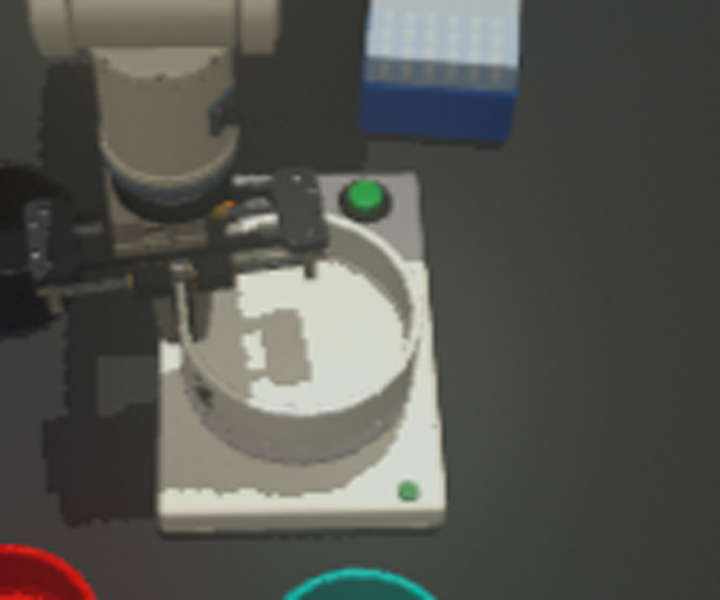

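The dish hangs level above the pan. I'm lowering it now.

Call:
arm_command:
  steps:
    - {"tx": 0, "ty": -0.001, "tz": -0.015, "ax": 0, "ay": 0, "az": 0}
    - {"tx": 0, "ty": 0, "tz": -0.012, "ax": 0, "ay": 0, "az": 0}
    - {"tx": 0, "ty": 0, "tz": -0.006, "ax": 0, "ay": 0, "az": 0}
    - {"tx": 0, "ty": 0, "tz": -0.003, "ax": 0, "ay": 0, "az": 0}
    - {"tx": 0, "ty": 0, "tz": 0, "ax": 0, "ay": 0, "az": 0}

```text
t: 7.9
tool_pos: [0.5974, -0.0838, 0.0766]
orientation: [-0.0, 1.0, 0.0, -0.001]
ft_force: [0.1, -0.3, -1.4]
finger_gap: 0.0053
finger_force: 45.0
```

Call:
arm_command:
  steps:
    - {"tx": 0, "ty": 0, "tz": 0, "ax": 0, "ay": 0, "az": 0}

```text
t: 7.98
tool_pos: [0.5979, -0.0842, 0.0769]
orientation: [-0.0, 1.0, 0.0, -0.0]
ft_force: [0.3, -0.7, -1.1]
finger_gap: 0.006
finger_force: 45.0
```

Nearly touching. One millimetre more, then release and rise.

Call:
arm_command:
  steps:
    - {"tx": 0, "ty": 0, "tz": -0.0012, "ax": 0, "ay": 0, "az": 0}
    - {"tx": 0, "ty": 0, "tz": 0, "ax": 0, "ay": 0, "az": 0}

```text
t: 8.15
tool_pos: [0.5982, -0.0844, 0.076]
orientation: [-0.0, 1.0, 0.0, 0.0]
ft_force: [0.0, 1.1, -1.1]
finger_gap: 0.0054
finger_force: 44.9
```

Call:
arm_command:
  steps:
    - {"tx": 0, "ty": 0, "tz": 0, "ax": 0, "ay": 0, "az": 0}
    - {"tx": 0, "ty": 0, "tz": 0, "ax": 0, "ay": 0, "az": 0}
    - {"tx": 0, "ty": 0, "tz": 0, "ax": 0, "ay": 0, "az": 0}
    - {"tx": 0, "ty": 0, "tz": 0, "ax": 0, "ay": 0, "az": 0}
    - {"tx": 0, "ty": 0, "tz": 0, "ax": 0, "ay": 0, "az": 0}
  jaw: 144

```text
t: 8.57
tool_pos: [0.598, -0.0847, 0.0759]
orientation: [-0.0, 1.0, -0.0, 0.0]
ft_force: [0.0, 0.3, -0.3]
finger_gap: 0.0367
finger_force: 0.0
```

Call:
arm_command:
  steps:
    - {"tx": 0, "ty": 0, "tz": 0.02, "ax": 0, "ay": 0, "az": 0}
    - {"tx": 0, "ty": 0, "tz": 0.03, "ax": 0, "ay": 0, "az": 0}
    - {"tx": 0, "ty": -0.03, "tz": 0.02, "ax": 0, "ay": 0, "az": 0}
    - {"tx": 0, "ty": -0.035, "tz": 0, "ax": 0, "ay": 0, "az": 0}
    - {"tx": 0, "ty": -0.03, "tz": 0, "ax": 0, "ay": 0, "az": 0}

```text
t: 8.98
tool_pos: [0.599, -0.1811, 0.1479]
orientation: [-0.001, 1.0, -0.001, 0.002]
ft_force: [0.4, -0.0, -0.7]
finger_gap: 0.0402
finger_force: 0.0
```

Call:
arm_command:
  steps:
    - {"tx": 0.003, "ty": -0.03, "tz": 0, "ax": 0, "ay": 0, "az": 0}
    - {"tx": 0.004, "ty": -0.029, "tz": 0, "ax": 0, "ay": 0, "az": 0}
    - {"tx": 0, "ty": 0, "tz": 0, "ax": 0, "ay": 0, "az": 0}
    - {"tx": 0, "ty": 0, "tz": 0, "ax": 0, "ay": 0, "az": 0}

```text
t: 9.32
tool_pos: [0.6047, -0.2399, 0.1457]
orientation: [0.001, 1.0, 0.0, 0.0]
ft_force: [-0.1, 0.6, 0.1]
finger_gap: 0.0399
finger_force: 0.0
```

```bash
python3 - <<'E'
from h import *
S={n:snap(n) for n in('scene','top')}
s=S['scene']; cv2.imwrite('pics/e.png',cv2.resize(s['pixels'][130:290,120:312][:,:,::-1],(720,600),interpolation=2))
print(readout.get_state()['tool_pos'])
print(fit('dish',np.array([.597,-.0025]),.052,S=S),fit('basin',S=S),fit('yel',S=S))
E
```

```text
[ 0.60455065 -0.23798704  0.14557685]
{'top': (array([0.5619, 0.0164]), np.float64(0.527)), 'scene': (array([ 0.635 , -0.0223]), np.float64(0.536))} {'top': (array([ 0.6048, -0.3028]), np.float64(0.173)), 'scene': (array([ 0.6052, -0.3047]), np.float64(0.979))} {'top': (array([ 0.4491, -0.3893]), np.float64(0.41)), 'scene': (array([ 0.4497, -0.3903]), np.float64(0.95))}
```

View pics/e.png

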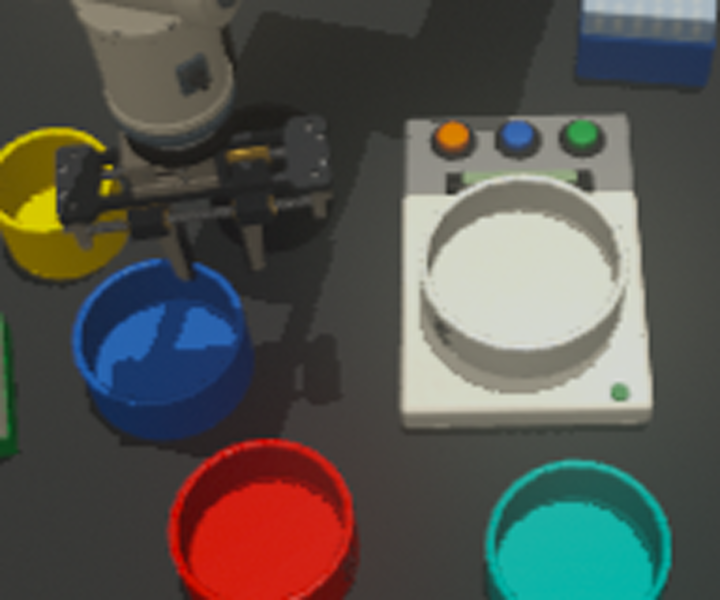

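The dish stands on the pan, with its rim centred at about (525,264) in the crop. The fingers are over the near-left wall of the blue basin at (185,275) and (255,262).

Call:
arm_command:
  steps:
    - {"tx": 0, "ty": 0, "tz": -0.03, "ax": 0, "ay": 0, "az": 0}
    - {"tx": 0, "ty": 0, "tz": -0.03, "ax": 0, "ay": 0, "az": 0}
    - {"tx": 0, "ty": 0, "tz": -0.025, "ax": 0, "ay": 0, "az": 0}
    - {"tx": 0, "ty": 0, "tz": -0.0105, "ax": 0, "ay": 0, "az": 0}
    - {"tx": 0, "ty": 0, "tz": 0, "ax": 0, "ay": 0, "az": 0}

```text
t: 9.83
tool_pos: [0.6031, -0.2367, 0.0478]
orientation: [-0.001, 1.0, 0.001, -0.002]
ft_force: [-0.5, -0.3, 0.1]
finger_gap: 0.0399
finger_force: 0.0
```

Call:
arm_command:
  steps:
    - {"tx": 0, "ty": 0, "tz": 0, "ax": 0, "ay": 0, "az": 0}
    - {"tx": 0, "ty": 0, "tz": 0, "ax": 0, "ay": 0, "az": 0}
    - {"tx": 0, "ty": 0, "tz": 0, "ax": 0, "ay": 0, "az": 0}
    - {"tx": 0, "ty": 0, "tz": 0, "ax": 0, "ay": 0, "az": 0}
    - {"tx": 0, "ty": 0, "tz": 0, "ax": 0, "ay": 0, "az": 0}
  jaw: 255

```text
t: 10.25
tool_pos: [0.6055, -0.2389, 0.0515]
orientation: [-0.0, 1.0, -0.0, 0.001]
ft_force: [0.2, 0.1, 1.7]
finger_gap: 0.0089
finger_force: 0.0
```

Call:
arm_command:
  steps:
    - {"tx": 0, "ty": 0, "tz": 0, "ax": 0, "ay": 0, "az": 0}
    - {"tx": 0, "ty": 0, "tz": 0, "ax": 0, "ay": 0, "az": 0}
    - {"tx": 0, "ty": 0, "tz": 0, "ax": 0, "ay": 0, "az": 0}

```text
t: 10.5
tool_pos: [0.6055, -0.2388, 0.0514]
orientation: [0.0, 1.0, -0.0, 0.001]
ft_force: [-0.8, 0.7, 5.6]
finger_gap: 0.0056
finger_force: 45.0
```

```bash
python3 - <<'E'
from h import *
s=snap('scene')
print(readout.get_state()['tool_pos'], ray(s,120+525/3.75-.4,130+264/3.75-.4,.102))
c=lambda x,y:[proj(s,(x+.084*np.cos(t),y+.084*np.sin(t),.102)) for t in np.linspace(0,6.28,80)]
p=(np.array(c(.597,-.0035))-[120,130])*3.75; print(p.min(0),p.max(0))
print(fit('basin',np.array([.6055,-.304]),cams=('scene',)))
E
```

```text
[ 0.60553494 -0.23883085  0.05136072] [ 0.61573923 -0.00608488  0.102     ]
[418.67259468 158.47785367] [626.88498199 333.38231743]
{'scene': (array([ 0.6025, -0.306 ]), np.float64(0.827))}
```

```bash
python3 - <<'E'
from h import *
o=[]
for n,(x,y) in(('top',(205,130)),('scene',(210,145))):
    s=snap(n); im=cv2.resize(s['pixels'][y:y+115,x:x+80],(400,575),interpolation=2)[:,:,::-1].copy()
    for c,(r,z) in {(0,0,255):(.084,.102),(255,0,0):(.086,.052)}.items():
        p=[(np.array(proj(s,(.597+r*np.cos(t),-.003+r*np.sin(t),z)))-[x,y]+.5)*5 for t in np.linspace(0,6.28,80)]
        cv2.polylines(im,[np.int32(p)],True,c,1)
    o.append(im)
cv2.imwrite('pics/f.png',np.hstack(o))
E
```

```text
(no output)
```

View pics/f.png

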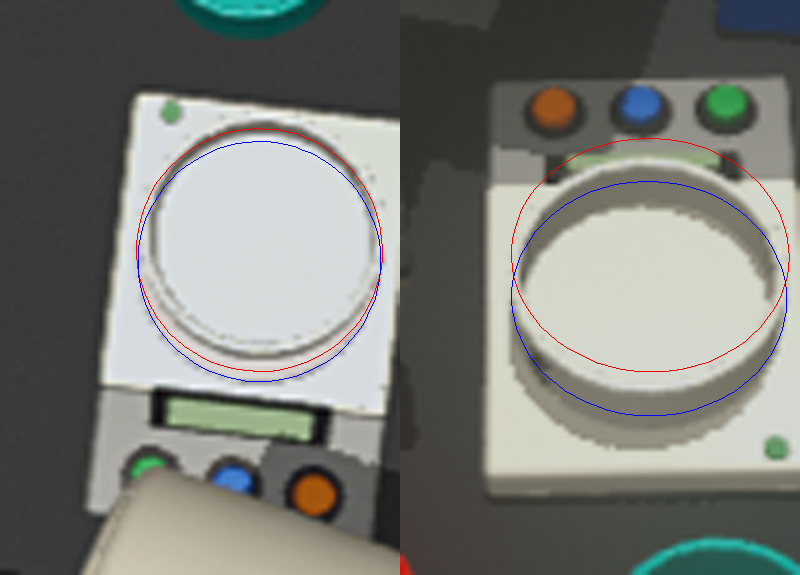

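The drawn circles show the dish sitting about 9 mm too far in +x from the pan centre, with a pan crescent visible at (150,345) on the near side. I'll let the basin go, regrip the dish and shift it.

Call:
arm_command:
  steps:
    - {"tx": 0, "ty": 0, "tz": 0, "ax": 0, "ay": 0, "az": 0}
    - {"tx": 0, "ty": 0, "tz": 0, "ax": 0, "ay": 0, "az": 0}
    - {"tx": 0, "ty": 0, "tz": 0, "ax": 0, "ay": 0, "az": 0}
    - {"tx": 0, "ty": 0, "tz": 0, "ax": 0, "ay": 0, "az": 0}
    - {"tx": 0, "ty": 0, "tz": 0.01, "ax": 0, "ay": 0, "az": 0}
  jaw: 144

```text
t: 11.12
tool_pos: [0.6035, -0.2381, 0.0587]
orientation: [-0.0, 1.0, 0.001, -0.002]
ft_force: [-1.0, -0.1, -0.4]
finger_gap: 0.0367
finger_force: 0.0
```

Call:
arm_command:
  steps:
    - {"tx": 0, "ty": 0, "tz": 0.03, "ax": 0, "ay": 0, "az": 0}
    - {"tx": 0, "ty": 0, "tz": 0.03, "ax": 0, "ay": 0, "az": 0}
    - {"tx": 0, "ty": 0, "tz": 0.03, "ax": 0, "ay": 0, "az": 0}
    - {"tx": 0, "ty": 0.03, "tz": 0, "ax": 0, "ay": 0, "az": 0}
    - {"tx": 0, "ty": 0.03, "tz": 0, "ax": 0, "ay": 0, "az": 0}

```text
t: 11.53
tool_pos: [0.6064, -0.1795, 0.1536]
orientation: [0.001, 1.0, -0.001, 0.002]
ft_force: [0.1, -0.3, -0.6]
finger_gap: 0.0405
finger_force: 0.0
```

Call:
arm_command:
  steps:
    - {"tx": 0, "ty": 0.03, "tz": 0, "ax": 0, "ay": 0, "az": 0}
    - {"tx": 0, "ty": 0.03, "tz": 0, "ax": 0, "ay": 0, "az": 0}
    - {"tx": 0.001, "ty": 0.034, "tz": 0, "ax": 0, "ay": 0, "az": 0}
    - {"tx": 0, "ty": 0, "tz": 0, "ax": 0, "ay": 0, "az": 0}
    - {"tx": 0, "ty": 0, "tz": -0.03, "ax": 0, "ay": 0, "az": 0}

```text
t: 11.95
tool_pos: [0.61, -0.0834, 0.1258]
orientation: [-0.002, 1.0, -0.001, 0.005]
ft_force: [1.0, -1.3, -0.0]
finger_gap: 0.0403
finger_force: 0.0
```

Call:
arm_command:
  steps:
    - {"tx": 0, "ty": 0, "tz": -0.02, "ax": 0, "ay": 0, "az": 0}
    - {"tx": 0, "ty": 0, "tz": -0.02, "ax": 0, "ay": 0, "az": 0}
    - {"tx": 0, "ty": 0, "tz": 0, "ax": 0, "ay": 0, "az": 0}
    - {"tx": 0, "ty": 0, "tz": 0, "ax": 0, "ay": 0, "az": 0}

```text
t: 12.28
tool_pos: [0.6053, -0.0849, 0.0801]
orientation: [-0.0, 1.0, 0.0, -0.001]
ft_force: [-0.2, -1.2, 0.6]
finger_gap: 0.0403
finger_force: 0.0
```

Call:
arm_command:
  steps:
    - {"tx": 0, "ty": 0, "tz": 0, "ax": 0, "ay": 0, "az": 0}
    - {"tx": 0, "ty": 0, "tz": 0, "ax": 0, "ay": 0, "az": 0}
    - {"tx": 0, "ty": 0, "tz": 0, "ax": 0, "ay": 0, "az": 0}
    - {"tx": 0, "ty": 0, "tz": 0, "ax": 0, "ay": 0, "az": 0}
    - {"tx": 0, "ty": 0, "tz": 0, "ax": 0, "ay": 0, "az": 0}
  jaw: 255

```text
t: 12.7
tool_pos: [0.6063, -0.0847, 0.0811]
orientation: [-0.0, 1.0, -0.0, 0.001]
ft_force: [-0.4, 0.2, 0.1]
finger_gap: 0.0088
finger_force: 0.0
```

Call:
arm_command:
  steps:
    - {"tx": 0, "ty": 0, "tz": 0, "ax": 0, "ay": 0, "az": 0}
    - {"tx": 0, "ty": 0, "tz": 0, "ax": 0, "ay": 0, "az": 0}
    - {"tx": -0.003, "ty": 0, "tz": 0, "ax": 0, "ay": 0, "az": 0}
    - {"tx": -0.003, "ty": 0, "tz": 0, "ax": 0, "ay": 0, "az": 0}
    - {"tx": -0.003, "ty": 0, "tz": 0, "ax": 0, "ay": 0, "az": 0}

```text
t: 13.12
tool_pos: [0.5978, -0.0846, 0.0809]
orientation: [0.0, 1.0, -0.0, 0.001]
ft_force: [3.5, 0.1, 4.5]
finger_gap: 0.0052
finger_force: 45.0
```

Call:
arm_command:
  steps:
    - {"tx": 0, "ty": 0, "tz": 0, "ax": 0, "ay": 0, "az": 0}

```text
t: 13.2
tool_pos: [0.5972, -0.0846, 0.0809]
orientation: [0.0, 1.0, -0.0, 0.001]
ft_force: [1.8, 0.4, 5.6]
finger_gap: 0.0057
finger_force: 45.0
```

Call:
arm_command:
  steps:
    - {"tx": 0, "ty": 0, "tz": 0, "ax": 0, "ay": 0, "az": 0}
    - {"tx": 0, "ty": 0, "tz": 0, "ax": 0, "ay": 0, "az": 0}
    - {"tx": 0, "ty": 0, "tz": 0, "ax": 0, "ay": 0, "az": 0}
    - {"tx": 0, "ty": 0, "tz": 0, "ax": 0, "ay": 0, "az": 0}
    - {"tx": 0, "ty": 0, "tz": 0.02, "ax": 0, "ay": 0, "az": 0}
  jaw: 144

```text
t: 13.62
tool_pos: [0.594, -0.0842, 0.097]
orientation: [-0.0, 1.0, 0.0, -0.003]
ft_force: [-0.2, -0.0, 0.4]
finger_gap: 0.0366
finger_force: 0.0
```

Call:
arm_command:
  steps:
    - {"tx": 0, "ty": 0, "tz": 0.03, "ax": 0, "ay": 0, "az": 0}
    - {"tx": 0, "ty": -0.03, "tz": 0.02, "ax": 0, "ay": 0, "az": 0}
    - {"tx": 0, "ty": -0.035, "tz": 0, "ax": 0, "ay": 0, "az": 0}
    - {"tx": 0, "ty": -0.03, "tz": 0, "ax": 0, "ay": 0, "az": 0}
    - {"tx": 0.003, "ty": -0.03, "tz": 0, "ax": 0, "ay": 0, "az": 0}

```text
t: 14.03
tool_pos: [0.5993, -0.2108, 0.1507]
orientation: [-0.0, 1.0, -0.0, -0.0]
ft_force: [-0.3, -0.9, -1.0]
finger_gap: 0.0399
finger_force: 0.0
```

Call:
arm_command:
  steps:
    - {"tx": 0.004, "ty": -0.029, "tz": 0, "ax": 0, "ay": 0, "az": 0}
    - {"tx": 0, "ty": 0, "tz": 0, "ax": 0, "ay": 0, "az": 0}
    - {"tx": 0, "ty": 0, "tz": 0, "ax": 0, "ay": 0, "az": 0}

```text
t: 14.28
tool_pos: [0.6034, -0.2398, 0.1498]
orientation: [0.001, 1.0, 0.0, -0.0]
ft_force: [1.4, 0.1, 0.5]
finger_gap: 0.04
finger_force: 0.0
```

```bash
python3 - <<'E'
from h import *
o=[]
for n,(x,y) in(('top',(215,145)),('scene',(220,160))):
    s=snap(n); im=cv2.resize(s['pixels'][y:y+85,x:x+66],(396,510),interpolation=2)[:,:,::-1].copy()
    for c,(r,z) in {(0,0,255):(.084,.102),(255,0,0):(.086,.052),(0,160,0):(.078,.058)}.items():
        p=[(np.array(proj(s,(.597+r*np.cos(t),-.003+r*np.sin(t),z)))-[x,y]+.5)*6 for t in np.linspace(0,6.28,80)]
        for q in p[::2]: cv2.circle(im,(int(q[0]),int(q[1])),1,c,-1)
    o.append(im)
cv2.imwrite('pics/g.png',np.hstack(o))
print(readout.get_state()['tool_pos'],fit('basin',np.array([.6055,-.304]),cams=('scene',)),fit('yel',np.array([.45,-.389]),cams=('scene',)))
E
```

```text
[ 0.60331715 -0.23789633  0.14981773] {'scene': (array([ 0.6024, -0.3058]), np.float64(0.977))} {'scene': (array([ 0.4498, -0.3901]), np.float64(0.947))}
```

View pics/g.png

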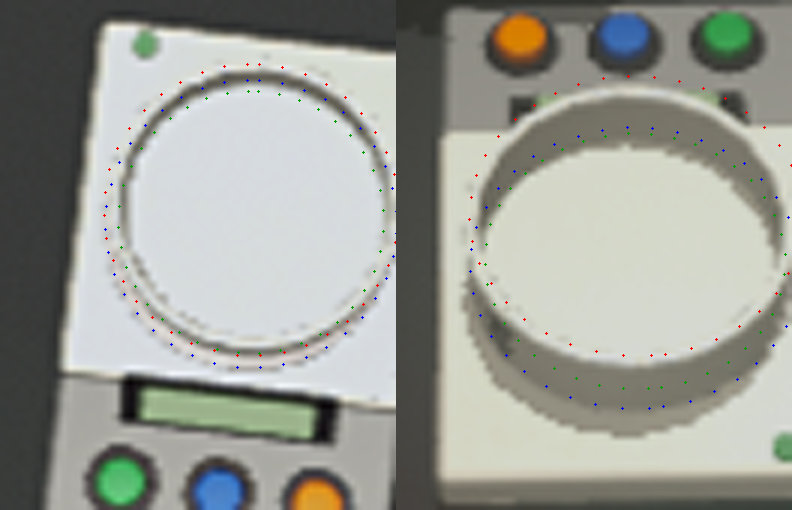

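The dish is now centred on the pan within a few mm: floor edge at (250,90) in the top half, and the rim just 8 enlarged px low in the scene half. Next is the basin.

Call:
arm_command:
  steps:
    - {"tx": 0, "ty": -0.0005, "tz": -0.03, "ax": 0, "ay": 0, "az": 0}
    - {"tx": 0, "ty": 0, "tz": -0.03, "ax": 0, "ay": 0, "az": 0}
    - {"tx": 0, "ty": 0, "tz": -0.03, "ax": 0, "ay": 0, "az": 0}
    - {"tx": 0, "ty": 0, "tz": -0.0095, "ax": 0, "ay": 0, "az": 0}
    - {"tx": 0, "ty": 0, "tz": 0, "ax": 0, "ay": 0, "az": 0}

```text
t: 14.9
tool_pos: [0.602, -0.2374, 0.0483]
orientation: [-0.001, 1.0, 0.001, -0.002]
ft_force: [0.6, 0.1, 0.6]
finger_gap: 0.04
finger_force: 0.0
```

Call:
arm_command:
  steps:
    - {"tx": 0, "ty": 0, "tz": 0, "ax": 0, "ay": 0, "az": 0}
    - {"tx": 0, "ty": 0, "tz": 0, "ax": 0, "ay": 0, "az": 0}
    - {"tx": 0, "ty": 0, "tz": 0, "ax": 0, "ay": 0, "az": 0}
    - {"tx": 0, "ty": 0, "tz": 0, "ax": 0, "ay": 0, "az": 0}
    - {"tx": 0, "ty": 0, "tz": 0, "ax": 0, "ay": 0, "az": 0}
  jaw: 255

```text
t: 15.32
tool_pos: [0.6045, -0.2394, 0.052]
orientation: [-0.0, 1.0, -0.0, 0.001]
ft_force: [0.7, 0.1, 0.4]
finger_gap: 0.0088
finger_force: 0.0
```

Call:
arm_command:
  steps:
    - {"tx": 0, "ty": 0, "tz": 0, "ax": 0, "ay": 0, "az": 0}
    - {"tx": 0, "ty": 0, "tz": 0, "ax": 0, "ay": 0, "az": 0}
    - {"tx": 0, "ty": 0, "tz": 0, "ax": 0, "ay": 0, "az": 0}

```text
t: 15.57
tool_pos: [0.6044, -0.2393, 0.0518]
orientation: [-0.0, 1.0, -0.0, 0.001]
ft_force: [-0.6, 1.6, 6.6]
finger_gap: 0.0053
finger_force: 45.0
```

Call:
arm_command:
  steps:
    - {"tx": 0, "ty": 0, "tz": 0.01, "ax": 0, "ay": 0, "az": 0}
    - {"tx": 0, "ty": 0, "tz": 0.025, "ax": 0, "ay": 0, "az": 0}
    - {"tx": 0, "ty": 0, "tz": 0.035, "ax": 0, "ay": 0, "az": 0}
    - {"tx": 0, "ty": 0, "tz": 0.035, "ax": 0, "ay": 0, "az": 0}
    - {"tx": 0, "ty": 0, "tz": 0.025, "ax": 0, "ay": 0, "az": 0}

```text
t: 15.98
tool_pos: [0.6044, -0.2393, 0.1842]
orientation: [-0.0, 1.0, -0.0, 0.001]
ft_force: [0.2, -0.7, -0.2]
finger_gap: 0.0055
finger_force: 45.0
```

```bash
python3 - <<'E'
from h import *
p=readout.get_state()['tool_pos'];print(p)
print(fit('basin',np.array([p[0],p[1]-.066]),p[2]-.050,cams=('scene',)))
E
```

```text
[ 0.60440447 -0.23930136  0.18424359]
{'scene': (array([ 0.6041, -0.3058]), np.float64(0.852))}
```

Call:
arm_command:
  steps:
    - {"tx": 0, "ty": 0.015, "tz": 0, "ax": 0, "ay": 0, "az": 0}
    - {"tx": -0.001, "ty": 0.03, "tz": 0, "ax": 0, "ay": 0, "az": 0}
    - {"tx": -0.001, "ty": 0.035, "tz": 0, "ax": 0, "ay": 0, "az": 0}
    - {"tx": -0.001, "ty": 0.035, "tz": 0, "ax": 0, "ay": 0, "az": 0}
    - {"tx": -0.001, "ty": 0.035, "tz": 0, "ax": 0, "ay": 0, "az": 0}

```text
t: 16.45
tool_pos: [0.5984, -0.087, 0.1797]
orientation: [0.0, 1.0, 0.0, -0.001]
ft_force: [-0.2, 0.4, -2.7]
finger_gap: 0.0056
finger_force: 45.0
```

Call:
arm_command:
  steps:
    - {"tx": -0.001, "ty": 0.035, "tz": 0, "ax": 0, "ay": 0, "az": 0}
    - {"tx": 0, "ty": 0.035, "tz": 0, "ax": 0, "ay": 0, "az": 0}
    - {"tx": 0, "ty": 0.035, "tz": 0, "ax": 0, "ay": 0, "az": 0}
    - {"tx": 0, "ty": 0.03, "tz": 0, "ax": 0, "ay": 0, "az": 0}
    - {"tx": 0, "ty": 0.017, "tz": 0, "ax": 0, "ay": 0, "az": 0}

```text
t: 16.87
tool_pos: [0.5973, 0.0666, 0.1798]
orientation: [-0.001, 1.0, 0.0, -0.001]
ft_force: [-0.3, -0.1, -1.9]
finger_gap: 0.0055
finger_force: 45.0
```

Call:
arm_command:
  steps:
    - {"tx": 0, "ty": 0, "tz": 0, "ax": 0, "ay": 0, "az": 0}
    - {"tx": 0, "ty": 0, "tz": -0.02, "ax": 0, "ay": 0, "az": 0}
    - {"tx": 0, "ty": 0, "tz": -0.01, "ax": 0, "ay": 0, "az": 0}
    - {"tx": 0, "ty": 0, "tz": 0, "ax": 0, "ay": 0, "az": 0}
    - {"tx": 0, "ty": 0, "tz": 0, "ax": 0, "ay": 0, "az": 0}

```text
t: 17.28
tool_pos: [0.5978, 0.0623, 0.1498]
orientation: [0.0, 1.0, -0.0, -0.001]
ft_force: [-0.7, 0.0, -1.1]
finger_gap: 0.0057
finger_force: 45.0
```

```bash
python3 - <<'E'
from h import *
p=readout.get_state()['tool_pos'];print(p)
s=snap('scene'); print(fit('basin',np.array([p[0],p[1]-.066]),p[2]-.052,S={'scene':s},cams=('scene',)))
cv2.imwrite('pics/i.png',cv2.resize(s['pixels'][135:250,205:343][:,:,::-1],(720,600),interpolation=2))
E
```

```text
[0.59784621 0.06230303 0.14981136]
{'scene': (array([ 0.5937, -0.0038]), np.float64(0.88))}
```

View pics/i.png

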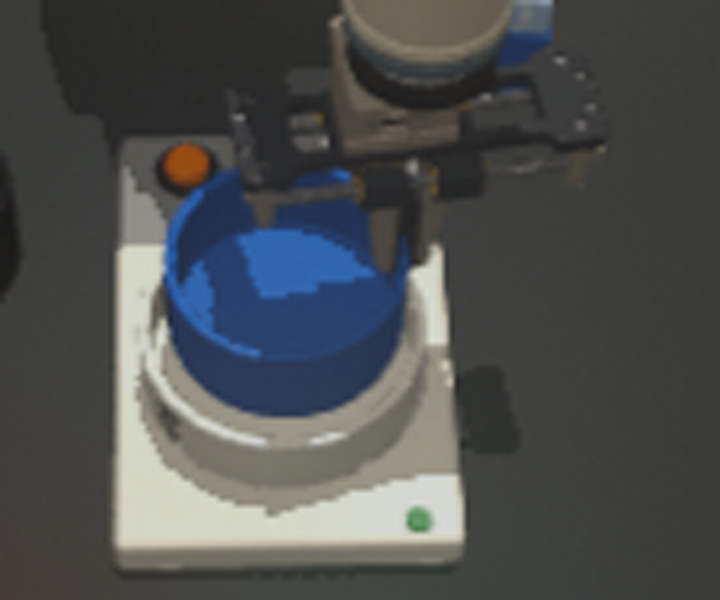

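Basin is at the dish's mouth: front gap about 27 px at (285,425), side gaps about even. I'll shift it +4 mm in x and lower.

Call:
arm_command:
  steps:
    - {"tx": 0.004, "ty": 0, "tz": 0, "ax": 0, "ay": 0, "az": 0}
    - {"tx": 0, "ty": 0, "tz": -0.015, "ax": 0, "ay": 0, "az": 0}
    - {"tx": 0, "ty": 0, "tz": -0.015, "ax": 0, "ay": 0, "az": 0}
    - {"tx": 0, "ty": 0, "tz": -0.006, "ax": 0, "ay": 0, "az": 0}
    - {"tx": 0, "ty": 0, "tz": 0, "ax": 0, "ay": 0, "az": 0}

```text
t: 17.75
tool_pos: [0.6023, 0.0625, 0.1139]
orientation: [0.0, 1.0, -0.0, -0.001]
ft_force: [-0.7, 0.1, -1.6]
finger_gap: 0.0053
finger_force: 45.0
```

Call:
arm_command:
  steps:
    - {"tx": 0, "ty": 0, "tz": -0.002, "ax": 0, "ay": 0, "az": 0}
    - {"tx": 0, "ty": 0, "tz": 0, "ax": 0, "ay": 0, "az": 0}

```text
t: 17.92
tool_pos: [0.6035, 0.0629, 0.1135]
orientation: [0.0, 1.0, 0.0, 0.0]
ft_force: [0.3, 0.0, -1.3]
finger_gap: 0.0054
finger_force: 45.0
```

Call:
arm_command:
  steps:
    - {"tx": 0, "ty": 0, "tz": -0.002, "ax": 0, "ay": 0, "az": 0}
    - {"tx": 0, "ty": 0, "tz": -0.001, "ax": 0, "ay": 0, "az": 0}
    - {"tx": 0, "ty": 0, "tz": 0, "ax": 0, "ay": 0, "az": 0}
    - {"tx": 0, "ty": 0, "tz": 0, "ax": 0, "ay": 0, "az": 0}

```text
t: 18.25
tool_pos: [0.6031, 0.063, 0.1101]
orientation: [-0.0, 1.0, 0.0, 0.0]
ft_force: [0.3, 0.7, -0.8]
finger_gap: 0.0054
finger_force: 45.0
```

Call:
arm_command:
  steps:
    - {"tx": 0, "ty": 0, "tz": 0, "ax": 0, "ay": 0, "az": 0}
    - {"tx": 0, "ty": 0, "tz": 0, "ax": 0, "ay": 0, "az": 0}
    - {"tx": 0, "ty": 0, "tz": 0, "ax": 0, "ay": 0, "az": 0}
    - {"tx": 0, "ty": 0, "tz": 0, "ax": 0, "ay": 0, "az": 0}
    - {"tx": 0, "ty": 0, "tz": 0, "ax": 0, "ay": 0, "az": 0}
  jaw: 144

```text
t: 18.67
tool_pos: [0.6029, 0.0629, 0.1099]
orientation: [-0.0, 1.0, -0.0, 0.0]
ft_force: [-0.2, 0.5, -0.9]
finger_gap: 0.0368
finger_force: 0.0
```

Call:
arm_command:
  steps:
    - {"tx": 0, "ty": 0, "tz": 0.02, "ax": 0, "ay": 0, "az": 0}
    - {"tx": 0, "ty": 0, "tz": 0.03, "ax": 0, "ay": 0, "az": 0}
    - {"tx": 0, "ty": -0.02, "tz": 0.02, "ax": 0, "ay": 0, "az": 0}
    - {"tx": -0.01, "ty": -0.032, "tz": 0, "ax": 0, "ay": 0, "az": 0}
    - {"tx": -0.014, "ty": -0.035, "tz": 0, "ax": 0, "ay": 0, "az": 0}

```text
t: 19.08
tool_pos: [0.5806, -0.0241, 0.1816]
orientation: [-0.001, 1.0, -0.0, 0.002]
ft_force: [-0.3, -0.6, -0.9]
finger_gap: 0.04
finger_force: 0.0
```

Call:
arm_command:
  steps:
    - {"tx": -0.014, "ty": -0.035, "tz": 0, "ax": 0, "ay": 0, "az": 0}
    - {"tx": -0.014, "ty": -0.035, "tz": 0, "ax": 0, "ay": 0, "az": 0}
    - {"tx": -0.014, "ty": -0.035, "tz": 0, "ax": 0, "ay": 0, "az": 0}
    - {"tx": -0.014, "ty": -0.035, "tz": 0, "ax": 0, "ay": 0, "az": 0}
    - {"tx": -0.014, "ty": -0.035, "tz": 0, "ax": 0, "ay": 0, "az": 0}

```text
t: 19.5
tool_pos: [0.508, -0.2006, 0.18]
orientation: [-0.0, 1.0, -0.0, 0.0]
ft_force: [1.1, -0.2, 0.2]
finger_gap: 0.04
finger_force: 0.0
```

Call:
arm_command:
  steps:
    - {"tx": -0.014, "ty": -0.035, "tz": 0, "ax": 0, "ay": 0, "az": 0}
    - {"tx": -0.014, "ty": -0.035, "tz": 0, "ax": 0, "ay": 0, "az": 0}
    - {"tx": -0.014, "ty": -0.035, "tz": 0, "ax": 0, "ay": 0, "az": 0}
    - {"tx": -0.014, "ty": -0.03, "tz": 0, "ax": 0, "ay": 0, "az": 0}
    - {"tx": 0, "ty": 0, "tz": 0, "ax": 0, "ay": 0, "az": 0}

```text
t: 19.92
tool_pos: [0.4508, -0.3387, 0.18]
orientation: [0.002, 1.0, -0.001, -0.0]
ft_force: [-0.4, -0.5, 0.5]
finger_gap: 0.0401
finger_force: 0.0
```

```bash
python3 - <<'E'
from h import *
p=readout.get_state()['tool_pos'];print(p)
S={n:snap(n) for n in('scene','top')}; s=S['scene']; print(fit('yel',np.array([.45,-.389]),S=S),fit('grn',np.array([.481,.467]),S=S))
d=S['scene']; b=mask(d,V['basin'][2])
print(fit('basin',np.array([.602,-.0035]),.058,S=S))
cv2.imwrite('pics/j.png',cv2.resize(s['pixels'][130:250,105:313][:,:,::-1],(800,462),interpolation=2))
E
```

```text
[ 0.45084532 -0.33870564  0.18001021]
{'top': (array([ 0.4363, -0.2939]), np.float64(0.034)), 'scene': (array([ 0.4501, -0.3886]), np.float64(0.974))} {'top': (array([0.4814, 0.4687]), np.float64(0.974)), 'scene': (array([0.4808, 0.4656]), np.float64(0.963))}
{'top': (array([ 0.6006, -0.0021]), np.float64(0.929)), 'scene': (array([ 0.592 , -0.0026]), np.float64(0.869))}
```

View pics/j.png

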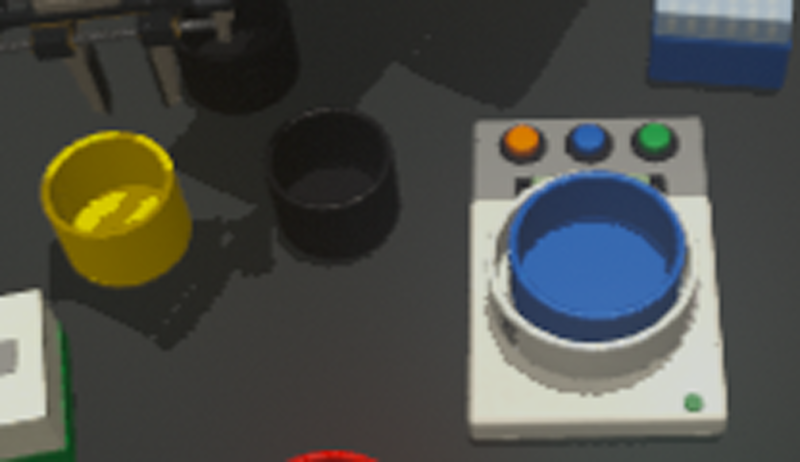

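The blue basin is nested flat in the dish (598,255). The yellow beaker hasn't moved and the gripper is above its left wall. I'm gripping it now.

Call:
arm_command:
  steps:
    - {"tx": 0, "ty": 0, "tz": -0.035, "ax": 0, "ay": 0, "az": 0}
    - {"tx": 0, "ty": 0, "tz": -0.035, "ax": 0, "ay": 0, "az": 0}
    - {"tx": 0, "ty": 0, "tz": -0.03, "ax": 0, "ay": 0, "az": 0}
    - {"tx": 0, "ty": 0, "tz": -0.016, "ax": 0, "ay": 0, "az": 0}
    - {"tx": 0, "ty": 0, "tz": 0, "ax": 0, "ay": 0, "az": 0}

```text
t: 20.43
tool_pos: [0.4513, -0.331, 0.0603]
orientation: [-0.001, 1.0, 0.002, -0.002]
ft_force: [-0.9, 0.6, -0.3]
finger_gap: 0.0397
finger_force: 0.0
```

Call:
arm_command:
  steps:
    - {"tx": 0, "ty": 0, "tz": 0, "ax": 0, "ay": 0, "az": 0}
    - {"tx": 0, "ty": 0, "tz": 0, "ax": 0, "ay": 0, "az": 0}
    - {"tx": 0, "ty": 0, "tz": 0, "ax": 0, "ay": 0, "az": 0}
    - {"tx": 0, "ty": 0, "tz": 0, "ax": 0, "ay": 0, "az": 0}
    - {"tx": 0, "ty": 0, "tz": 0, "ax": 0, "ay": 0, "az": 0}
  jaw: 255

```text
t: 20.85
tool_pos: [0.4537, -0.3346, 0.0651]
orientation: [-0.0, 1.0, -0.001, 0.001]
ft_force: [-0.3, -0.6, 1.5]
finger_gap: 0.0085
finger_force: 0.5
```

Call:
arm_command:
  steps:
    - {"tx": 0, "ty": 0, "tz": 0, "ax": 0, "ay": 0, "az": 0}
    - {"tx": 0, "ty": 0, "tz": 0, "ax": 0, "ay": 0, "az": 0}
    - {"tx": 0, "ty": 0, "tz": 0, "ax": 0, "ay": 0, "az": 0}

```text
t: 21.1
tool_pos: [0.4537, -0.3349, 0.065]
orientation: [0.0, 1.0, -0.001, 0.001]
ft_force: [-0.5, -0.4, 7.9]
finger_gap: 0.0059
finger_force: 44.2
```

Call:
arm_command:
  steps:
    - {"tx": 0, "ty": 0, "tz": 0.01, "ax": 0, "ay": 0, "az": 0}
    - {"tx": 0, "ty": 0, "tz": 0.025, "ax": 0, "ay": 0, "az": 0}
    - {"tx": 0, "ty": 0, "tz": 0.035, "ax": 0, "ay": 0, "az": 0}
    - {"tx": 0, "ty": 0, "tz": 0.035, "ax": 0, "ay": 0, "az": 0}
    - {"tx": 0, "ty": 0, "tz": 0.035, "ax": 0, "ay": 0, "az": 0}

```text
t: 21.52
tool_pos: [0.4522, -0.3335, 0.2056]
orientation: [0.0, 1.0, 0.0, -0.0]
ft_force: [1.1, -0.9, -1.8]
finger_gap: 0.0056
finger_force: 44.2
```

```bash
python3 - <<'E'
from h import *
p=readout.get_state()['tool_pos'];print(p)
print(fit('yel',np.array([p[0],p[1]-.051]),p[2]-.064,cams=('scene',)))
E
```

```text
[ 0.45218508 -0.33351917  0.20560595]
{'scene': (array([ 0.4578, -0.3848]), np.float64(0.94))}
```

Call:
arm_command:
  steps:
    - {"tx": 0.007, "ty": 0.0165, "tz": 0, "ax": 0, "ay": 0, "az": 0}
    - {"tx": 0.013, "ty": 0.035, "tz": 0, "ax": 0, "ay": 0, "az": 0}
    - {"tx": 0.013, "ty": 0.035, "tz": 0, "ax": 0, "ay": 0, "az": 0}
    - {"tx": 0.013, "ty": 0.035, "tz": 0, "ax": 0, "ay": 0, "az": 0}
    - {"tx": 0.014, "ty": 0.035, "tz": 0, "ax": 0, "ay": 0, "az": 0}

```text
t: 21.98
tool_pos: [0.5126, -0.176, 0.2042]
orientation: [0.0, 1.0, 0.0, -0.0]
ft_force: [0.5, -0.1, -1.0]
finger_gap: 0.0054
finger_force: 44.2
```

Call:
arm_command:
  steps:
    - {"tx": 0.014, "ty": 0.035, "tz": 0, "ax": 0, "ay": 0, "az": 0}
    - {"tx": 0.014, "ty": 0.035, "tz": 0, "ax": 0, "ay": 0, "az": 0}
    - {"tx": 0.014, "ty": 0.035, "tz": 0, "ax": 0, "ay": 0, "az": 0}
    - {"tx": 0.014, "ty": 0.035, "tz": 0, "ax": 0, "ay": 0, "az": 0}
    - {"tx": 0.014, "ty": 0.035, "tz": 0, "ax": 0, "ay": 0, "az": 0}

```text
t: 22.4
tool_pos: [0.5829, -0.0007, 0.2042]
orientation: [0.0, 1.0, 0.0, -0.0]
ft_force: [1.0, 0.1, -0.9]
finger_gap: 0.0053
finger_force: 44.2
```

Call:
arm_command:
  steps:
    - {"tx": 0.013, "ty": 0.033, "tz": 0, "ax": 0, "ay": 0, "az": 0}
    - {"tx": 0.006, "ty": 0.017, "tz": 0, "ax": 0, "ay": 0, "az": 0}
    - {"tx": 0, "ty": 0, "tz": -0.01, "ax": 0, "ay": 0, "az": 0}
    - {"tx": 0, "ty": 0, "tz": 0, "ax": 0, "ay": 0, "az": 0}
    - {"tx": 0, "ty": 0, "tz": 0, "ax": 0, "ay": 0, "az": 0}

```text
t: 22.82
tool_pos: [0.6007, 0.0468, 0.193]
orientation: [-0.0, 1.0, -0.0, -0.001]
ft_force: [0.1, 0.7, -1.2]
finger_gap: 0.0057
finger_force: 44.2
```

```bash
python3 - <<'E'
from h import *
p=readout.get_state()['tool_pos'];print(p)
s=snap('scene'); S={'scene':s}
for q in(.598,.604): print(fit('yel',np.array([q,-.003]),p[2]-.065,S=S,cams=('scene',)))
s=dict(s); x,y=215,125; im=cv2.resize(s['pixels'][y:y+110,x:x+100],None,fx=5,fy=5,interpolation=2)[:,:,::-1].copy()
for c,r,z in(((0,0,255),.054,p[2]-.065),((255,255,255),.063,.122),((255,255,0),.069,.122)):
    for t in np.linspace(0,6.28,60):
        q=(np.array(proj(s,(.6025+r*np.cos(t),-.003+r*np.sin(t),z)))-[x,y]+.5)*5; cv2.circle(im,(int(q[0]),int(q[1])),1,c,-1)
cv2.imwrite('pics/l.png',im)
E
```

```text
[0.60068105 0.0467767  0.19301777]
{'scene': (array([ 0.6034, -0.0056]), np.float64(0.9))}
{'scene': (array([ 0.6034, -0.0057]), np.float64(0.9))}
```

View pics/l.png

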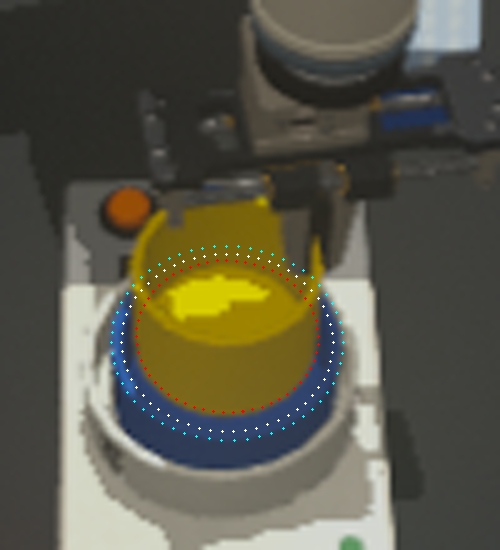

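The yellow beaker's base (red dots) lies inside the basin's mouth (dots at 112 and 343 match the rim). Lowering it.

Call:
arm_command:
  steps:
    - {"tx": -0.001, "ty": 0.0015, "tz": 0, "ax": 0, "ay": 0, "az": 0}
    - {"tx": 0, "ty": 0, "tz": -0.01, "ax": 0, "ay": 0, "az": 0}
    - {"tx": 0, "ty": 0, "tz": -0.01, "ax": 0, "ay": 0, "az": 0}
    - {"tx": 0, "ty": 0, "tz": 0, "ax": 0, "ay": 0, "az": 0}

```text
t: 23.2
tool_pos: [0.5994, 0.0483, 0.1714]
orientation: [0.0, 1.0, -0.0, -0.002]
ft_force: [0.2, -0.4, -1.9]
finger_gap: 0.0055
finger_force: 44.2
```

Call:
arm_command:
  steps:
    - {"tx": 0, "ty": 0, "tz": -0.015, "ax": 0, "ay": 0, "az": 0}
    - {"tx": 0, "ty": 0, "tz": -0.015, "ax": 0, "ay": 0, "az": 0}
    - {"tx": 0, "ty": 0, "tz": -0.009, "ax": 0, "ay": 0, "az": 0}
    - {"tx": 0, "ty": 0, "tz": 0, "ax": 0, "ay": 0, "az": 0}

```text
t: 23.53
tool_pos: [0.5993, 0.0486, 0.1325]
orientation: [0.0, 1.0, -0.0, -0.002]
ft_force: [-0.2, -0.2, -1.5]
finger_gap: 0.005
finger_force: 44.2
```

Call:
arm_command:
  steps:
    - {"tx": 0, "ty": 0, "tz": -0.003, "ax": 0, "ay": 0, "az": 0}
    - {"tx": 0, "ty": 0, "tz": 0, "ax": 0, "ay": 0, "az": 0}

```text
t: 23.7
tool_pos: [0.6011, 0.0489, 0.1319]
orientation: [-0.0, 1.0, -0.0, 0.0]
ft_force: [0.2, 1.1, -1.7]
finger_gap: 0.0056
finger_force: 44.2
```

Call:
arm_command:
  steps:
    - {"tx": 0, "ty": 0, "tz": -0.002, "ax": 0, "ay": 0, "az": 0}
    - {"tx": 0, "ty": 0, "tz": -0.001, "ax": 0, "ay": 0, "az": 0}
    - {"tx": 0, "ty": 0, "tz": 0, "ax": 0, "ay": 0, "az": 0}
    - {"tx": 0, "ty": 0, "tz": 0, "ax": 0, "ay": 0, "az": 0}

```text
t: 24.03
tool_pos: [0.6012, 0.0489, 0.1292]
orientation: [-0.0, 1.0, -0.0, 0.0]
ft_force: [-1.1, -0.4, -0.5]
finger_gap: 0.0055
finger_force: 44.2
```

Call:
arm_command:
  steps:
    - {"tx": 0, "ty": 0, "tz": 0, "ax": 0, "ay": 0, "az": 0}
    - {"tx": 0, "ty": 0, "tz": 0, "ax": 0, "ay": 0, "az": 0}
    - {"tx": 0, "ty": 0, "tz": 0, "ax": 0, "ay": 0, "az": 0}
    - {"tx": 0, "ty": 0, "tz": 0, "ax": 0, "ay": 0, "az": 0}
    - {"tx": 0, "ty": 0, "tz": 0, "ax": 0, "ay": 0, "az": 0}
  jaw: 144

```text
t: 24.45
tool_pos: [0.601, 0.0489, 0.1289]
orientation: [-0.0, 1.0, -0.0, 0.0]
ft_force: [0.1, 0.1, 0.1]
finger_gap: 0.0366
finger_force: 0.0
```

Call:
arm_command:
  steps:
    - {"tx": 0, "ty": 0, "tz": 0.02, "ax": 0, "ay": 0, "az": 0}
    - {"tx": 0, "ty": 0, "tz": 0.03, "ax": 0, "ay": 0, "az": 0}
    - {"tx": 0, "ty": 0.02, "tz": 0.02, "ax": 0, "ay": 0, "az": 0}
    - {"tx": -0.005, "ty": 0.032, "tz": 0, "ax": 0, "ay": 0, "az": 0}
    - {"tx": -0.011, "ty": 0.036, "tz": 0, "ax": 0, "ay": 0, "az": 0}

```text
t: 24.87
tool_pos: [0.5868, 0.137, 0.2008]
orientation: [0.001, 1.0, 0.0, 0.002]
ft_force: [-0.4, 0.9, -0.3]
finger_gap: 0.0397
finger_force: 0.0
```

Call:
arm_command:
  steps:
    - {"tx": -0.012, "ty": 0.036, "tz": 0, "ax": 0, "ay": 0, "az": 0}
    - {"tx": -0.012, "ty": 0.036, "tz": 0, "ax": 0, "ay": 0, "az": 0}
    - {"tx": -0.012, "ty": 0.036, "tz": 0, "ax": 0, "ay": 0, "az": 0}
    - {"tx": -0.012, "ty": 0.036, "tz": 0, "ax": 0, "ay": 0, "az": 0}
    - {"tx": -0.012, "ty": 0.036, "tz": 0, "ax": 0, "ay": 0, "az": 0}

```text
t: 25.28
tool_pos: [0.5241, 0.3186, 0.199]
orientation: [-0.0, 1.0, 0.0, 0.0]
ft_force: [1.1, 0.7, 0.3]
finger_gap: 0.0402
finger_force: 0.0
```

Call:
arm_command:
  steps:
    - {"tx": -0.012, "ty": 0.036, "tz": 0, "ax": 0, "ay": 0, "az": 0}
    - {"tx": -0.012, "ty": 0.036, "tz": 0, "ax": 0, "ay": 0, "az": 0}
    - {"tx": -0.012, "ty": 0.036, "tz": 0, "ax": 0, "ay": 0, "az": 0}
    - {"tx": -0.007, "ty": 0.006, "tz": 0, "ax": 0, "ay": 0, "az": 0}
    - {"tx": 0, "ty": 0, "tz": 0, "ax": 0, "ay": 0, "az": 0}

```text
t: 25.7
tool_pos: [0.4802, 0.433, 0.1985]
orientation: [-0.002, 1.0, 0.0, -0.0]
ft_force: [-0.2, -0.4, -0.1]
finger_gap: 0.0402
finger_force: 0.0
```

```bash
python3 - <<'E'
from h import *
p=readout.get_state()['tool_pos'];print(p)
S={n:snap(n) for n in('scene','top')}
print(fit('grn',np.array([.481,.467]),S=S)); print(fit('yel',np.array([.602,-.003]),.064,S=S)); print(fit('basin',np.array([.602,-.003]),.058,S=S))
E
```

```text
[0.48021474 0.4329759  0.1985146 ]
{'top': (array([0.4661, 0.4236]), np.float64(0.184)), 'scene': (array([0.481 , 0.4657]), np.float64(0.964))}
{'top': (array([ 0.6082, -0.0007]), np.float64(0.903)), 'scene': (array([ 0.5935, -0.0008]), np.float64(0.756))}
{'top': (array([ 0.6007, -0.0019]), np.float64(0.931)), 'scene': (array([ 0.5889, -0.002 ]), np.float64(0.828))}
```

Call:
arm_command:
  steps:
    - {"tx": 0.001, "ty": -0.003, "tz": -0.035, "ax": 0, "ay": 0, "az": 0}
    - {"tx": 0, "ty": 0, "tz": -0.035, "ax": 0, "ay": 0, "az": 0}
    - {"tx": 0, "ty": 0, "tz": -0.03, "ax": 0, "ay": 0, "az": 0}
    - {"tx": 0, "ty": 0, "tz": -0.019, "ax": 0, "ay": 0, "az": 0}
    - {"tx": 0, "ty": 0, "tz": 0, "ax": 0, "ay": 0, "az": 0}

```text
t: 26.22
tool_pos: [0.4816, 0.4239, 0.0756]
orientation: [0.001, 1.0, -0.003, -0.003]
ft_force: [-0.6, -0.0, 0.4]
finger_gap: 0.0397
finger_force: 0.0
```

Call:
arm_command:
  steps:
    - {"tx": 0, "ty": 0, "tz": 0, "ax": 0, "ay": 0, "az": 0}
    - {"tx": 0, "ty": 0, "tz": 0, "ax": 0, "ay": 0, "az": 0}
    - {"tx": 0, "ty": 0, "tz": 0, "ax": 0, "ay": 0, "az": 0}
    - {"tx": 0, "ty": 0, "tz": 0, "ax": 0, "ay": 0, "az": 0}
    - {"tx": 0, "ty": 0, "tz": 0, "ax": 0, "ay": 0, "az": 0}
  jaw: 255

```text
t: 26.63
tool_pos: [0.4836, 0.4285, 0.0813]
orientation: [-0.0, 1.0, 0.001, 0.001]
ft_force: [0.2, 1.0, 0.9]
finger_gap: 0.0089
finger_force: 0.2
```

Call:
arm_command:
  steps:
    - {"tx": 0, "ty": 0, "tz": 0, "ax": 0, "ay": 0, "az": 0}
    - {"tx": 0, "ty": 0, "tz": 0, "ax": 0, "ay": 0, "az": 0}
    - {"tx": 0, "ty": 0, "tz": 0, "ax": 0, "ay": 0, "az": 0}

```text
t: 26.88
tool_pos: [0.4838, 0.4289, 0.0812]
orientation: [-0.0, 1.0, 0.001, 0.001]
ft_force: [1.3, 0.3, 6.3]
finger_gap: 0.006
finger_force: 42.7
```

Call:
arm_command:
  steps:
    - {"tx": 0, "ty": 0, "tz": 0.01, "ax": 0, "ay": 0, "az": 0}
    - {"tx": 0, "ty": 0, "tz": 0.03, "ax": 0, "ay": 0, "az": 0}
    - {"tx": 0, "ty": 0, "tz": 0.04, "ax": 0, "ay": 0, "az": 0}
    - {"tx": 0, "ty": 0, "tz": 0.04, "ax": 0, "ay": 0, "az": 0}
    - {"tx": 0, "ty": 0, "tz": 0.04, "ax": 0, "ay": 0, "az": 0}

```text
t: 27.3
tool_pos: [0.4822, 0.4273, 0.2417]
orientation: [-0.0, 1.0, -0.001, -0.001]
ft_force: [0.6, -1.3, -2.0]
finger_gap: 0.0053
finger_force: 42.6
```

```bash
python3 - <<'E'
from h import *
p=readout.get_state()['tool_pos'];print(p)
S={n:snap(n) for n in('scene','top')}
print(fit('grn',np.array([p[0],p[1]+.037]),p[2]-.078,S=S,cams=('scene',)))
# yellow rim (top view) by ring search
for cam in S:
    s=S[cam]; h=cv2.cvtColor(s['pixels'],cv2.COLOR_RGB2HSV)[:,:,0]; m=mask(s,V['yel'][2]); yx=np.argwhere(m)
    e=cv2.minAreaRect(yx[:,::-1].astype(np.float32)); print(cam,len(yx),yx.min(0),yx.max(0))
    for x in(.596,.602,.608):
        q=np.array([proj(s,(x+.054*np.cos(t),-.003+.054*np.sin(t),z)) for t in np.linspace(0,6.28,60) for z in(.142,)]); print(x,q[:,::-1].min(0).round(1),q[:,::-1].max(0).round(1))
E
```

```text
[0.48215504 0.42726933 0.24170947]
{'scene': (array([0.4837, 0.4601]), np.float64(0.858))}
scene 886 [176 242] [210 279]
0.596 [172.2 241.4] [202.6 278. ]
0.602 [173.8 241.7] [204.3 278.4]
0.608 [175.4 242. ] [206.1 278.8]
top 833 [160 239] [191 272]
0.596 [161.7 240.2] [193.8 272.7]
0.602 [159.9 240.1] [192.  272.7]
0.608 [158.1 240.1] [190.2 272.6]
```

Call:
arm_command:
  steps:
    - {"tx": 0.005, "ty": -0.018, "tz": 0, "ax": 0, "ay": 0, "az": 0}
    - {"tx": 0.009, "ty": -0.036, "tz": 0, "ax": 0, "ay": 0, "az": 0}
    - {"tx": 0.009, "ty": -0.036, "tz": 0, "ax": 0, "ay": 0, "az": 0}
    - {"tx": 0.009, "ty": -0.036, "tz": 0, "ax": 0, "ay": 0, "az": 0}
    - {"tx": 0.009, "ty": -0.036, "tz": 0, "ax": 0, "ay": 0, "az": 0}

```text
t: 27.82
tool_pos: [0.5232, 0.2641, 0.2394]
orientation: [-0.001, 1.0, -0.0, -0.001]
ft_force: [1.1, 0.7, -1.1]
finger_gap: 0.0056
finger_force: 42.6
```

Call:
arm_command:
  steps:
    - {"tx": 0.01, "ty": -0.036, "tz": 0, "ax": 0, "ay": 0, "az": 0}
    - {"tx": 0.01, "ty": -0.036, "tz": 0, "ax": 0, "ay": 0, "az": 0}
    - {"tx": 0.01, "ty": -0.036, "tz": 0, "ax": 0, "ay": 0, "az": 0}
    - {"tx": 0.01, "ty": -0.036, "tz": 0, "ax": 0, "ay": 0, "az": 0}
    - {"tx": 0.01, "ty": -0.036, "tz": 0, "ax": 0, "ay": 0, "az": 0}

```text
t: 28.23
tool_pos: [0.5734, 0.084, 0.2395]
orientation: [-0.0, 1.0, -0.0, -0.001]
ft_force: [0.2, -0.2, -0.1]
finger_gap: 0.0058
finger_force: 42.6
```

Call:
arm_command:
  steps:
    - {"tx": 0.01, "ty": -0.036, "tz": 0, "ax": 0, "ay": 0, "az": 0}
    - {"tx": 0.01, "ty": -0.036, "tz": 0, "ax": 0, "ay": 0, "az": 0}
    - {"tx": 0.01, "ty": -0.035, "tz": 0, "ax": 0, "ay": 0, "az": 0}
    - {"tx": 0, "ty": -0.018, "tz": 0, "ax": 0, "ay": 0, "az": 0}
    - {"tx": 0, "ty": 0, "tz": 0, "ax": 0, "ay": 0, "az": 0}

```text
t: 28.65
tool_pos: [0.6035, -0.0429, 0.2392]
orientation: [0.002, 1.0, -0.001, -0.001]
ft_force: [-0.1, -0.5, -0.7]
finger_gap: 0.0057
finger_force: 42.6
```

Call:
arm_command:
  steps:
    - {"tx": 0, "ty": 0, "tz": 0, "ax": 0, "ay": 0, "az": 0}

```text
t: 28.73
tool_pos: [0.6032, -0.0399, 0.2393]
orientation: [0.001, 1.0, 0.0, -0.001]
ft_force: [-0.4, 0.3, -1.3]
finger_gap: 0.006
finger_force: 42.6
```

Lower to just above the yellow rim and look.

Call:
arm_command:
  steps:
    - {"tx": 0, "ty": 0, "tz": -0.013, "ax": 0, "ay": 0, "az": 0}
    - {"tx": 0, "ty": 0, "tz": 0, "ax": 0, "ay": 0, "az": 0}
    - {"tx": 0, "ty": 0, "tz": 0, "ax": 0, "ay": 0, "az": 0}

```text
t: 28.98
tool_pos: [0.603, -0.0378, 0.2262]
orientation: [-0.001, 1.0, 0.0, -0.001]
ft_force: [-1.6, 0.6, -1.6]
finger_gap: 0.0056
finger_force: 42.6
```

```bash
python3 - <<'E'
from h import *
p=readout.get_state()['tool_pos'];print(p)
s=snap('scene'); b=p[2]-.0812
print(b,fit('grn',np.array([p[0],p[1]+.037]),b,S={'scene':s},cams=('scene',)))
x,y=218,120; im=cv2.resize(s['pixels'][y:y+100,x:x+100],None,fx=6,fy=6,interpolation=2)[:,:,::-1].copy()
for c,r,z in(((0,0,255),.040,b),((255,255,255),.048,.142)):
    for t in np.linspace(0,6.28,60):
        q=(np.array(proj(s,(.604+r*np.cos(t),-.003+r*np.sin(t),z)))-[x,y]+.5)*6; cv2.circle(im,(int(q[0]),int(q[1])),1,c,-1)
cv2.imwrite('pics/m.png',im)
E
```

```text
[ 0.60298451 -0.03783885  0.22620567]
0.14500566558777667 {'scene': (array([ 6.019e-01, -5.000e-04]), np.float64(0.89))}
```

View pics/m.png

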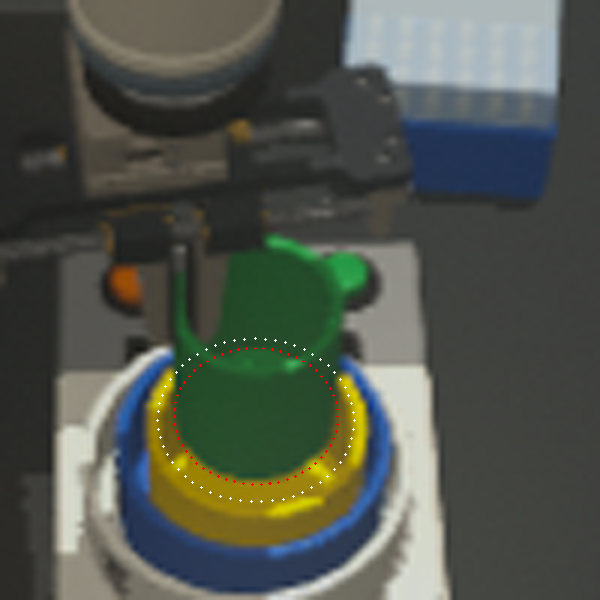

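Green's base: front (255,478), sides 174 and 338. Yellow's inner rim: front about 501, sides 160 and 355. It needs about +4 mm in x, then I can insert it.

Call:
arm_command:
  steps:
    - {"tx": 0.004, "ty": 0.0005, "tz": 0, "ax": 0, "ay": 0, "az": 0}
    - {"tx": 0, "ty": 0, "tz": -0.008, "ax": 0, "ay": 0, "az": 0}
    - {"tx": 0, "ty": 0, "tz": -0.01, "ax": 0, "ay": 0, "az": 0}
    - {"tx": 0, "ty": 0, "tz": 0, "ax": 0, "ay": 0, "az": 0}

```text
t: 29.37
tool_pos: [0.6067, -0.0383, 0.2065]
orientation: [-0.0, 1.0, 0.0, -0.002]
ft_force: [0.2, -0.4, -1.3]
finger_gap: 0.0054
finger_force: 42.6
```

Call:
arm_command:
  steps:
    - {"tx": 0, "ty": 0, "tz": -0.015, "ax": 0, "ay": 0, "az": 0}
    - {"tx": 0, "ty": 0, "tz": -0.015, "ax": 0, "ay": 0, "az": 0}
    - {"tx": 0, "ty": 0, "tz": -0.015, "ax": 0, "ay": 0, "az": 0}
    - {"tx": 0, "ty": 0, "tz": -0.007, "ax": 0, "ay": 0, "az": 0}
    - {"tx": 0, "ty": 0, "tz": 0, "ax": 0, "ay": 0, "az": 0}

```text
t: 29.78
tool_pos: [0.6065, -0.0385, 0.1548]
orientation: [-0.0, 1.0, 0.0, -0.002]
ft_force: [0.3, -0.5, -1.6]
finger_gap: 0.0057
finger_force: 42.6
```

Call:
arm_command:
  steps:
    - {"tx": 0, "ty": 0, "tz": 0, "ax": 0, "ay": 0, "az": 0}
    - {"tx": 0, "ty": 0, "tz": 0, "ax": 0, "ay": 0, "az": 0}

```text
t: 29.95
tool_pos: [0.6084, -0.0386, 0.1576]
orientation: [-0.0, 1.0, -0.0, 0.0]
ft_force: [-0.9, -0.2, -2.0]
finger_gap: 0.0061
finger_force: 42.6
```

Call:
arm_command:
  steps:
    - {"tx": 0, "ty": 0, "tz": -0.003, "ax": 0, "ay": 0, "az": 0}
    - {"tx": 0, "ty": 0, "tz": -0.002, "ax": 0, "ay": 0, "az": 0}
    - {"tx": 0, "ty": 0, "tz": -0.0015, "ax": 0, "ay": 0, "az": 0}
    - {"tx": 0, "ty": 0, "tz": 0, "ax": 0, "ay": 0, "az": 0}
    - {"tx": 0, "ty": 0, "tz": 0, "ax": 0, "ay": 0, "az": 0}

```text
t: 30.37
tool_pos: [0.6082, -0.0388, 0.1512]
orientation: [-0.0, 1.0, -0.0, 0.0]
ft_force: [-1.9, -1.3, 5.3]
finger_gap: 0.006
finger_force: 42.7
```

Call:
arm_command:
  steps:
    - {"tx": 0, "ty": 0, "tz": 0, "ax": 0, "ay": 0, "az": 0}
    - {"tx": 0, "ty": 0, "tz": 0, "ax": 0, "ay": 0, "az": 0}
    - {"tx": 0, "ty": 0, "tz": 0, "ax": 0, "ay": 0, "az": 0}
    - {"tx": 0, "ty": 0, "tz": 0, "ax": 0, "ay": 0, "az": 0}
    - {"tx": 0, "ty": 0, "tz": 0, "ax": 0, "ay": 0, "az": 0}
  jaw: 150

```text
t: 30.78
tool_pos: [0.6079, -0.0386, 0.1502]
orientation: [-0.0, 1.0, 0.0, -0.0]
ft_force: [-0.0, 0.5, -1.1]
finger_gap: 0.0367
finger_force: 0.0
```

Call:
arm_command:
  steps:
    - {"tx": 0, "ty": 0, "tz": 0.02, "ax": 0, "ay": 0, "az": 0}
    - {"tx": 0, "ty": 0, "tz": 0.03, "ax": 0, "ay": 0, "az": 0}
    - {"tx": 0, "ty": 0, "tz": 0.03, "ax": 0, "ay": 0, "az": 0}
    - {"tx": -0.03, "ty": 0, "tz": 0, "ax": 0, "ay": 0, "az": 0}
    - {"tx": -0.035, "ty": 0, "tz": 0, "ax": 0, "ay": 0, "az": 0}

```text
t: 31.2
tool_pos: [0.5449, -0.0387, 0.2322]
orientation: [-0.0, 1.0, -0.0, 0.002]
ft_force: [0.1, -0.1, -0.4]
finger_gap: 0.0376
finger_force: 0.0
```

Call:
arm_command:
  steps:
    - {"tx": -0.035, "ty": 0, "tz": 0, "ax": 0, "ay": 0, "az": 0}
    - {"tx": -0.035, "ty": 0, "tz": 0, "ax": 0, "ay": 0, "az": 0}
    - {"tx": -0.036, "ty": 0, "tz": 0, "ax": 0, "ay": 0, "az": 0}
    - {"tx": 0, "ty": 0, "tz": 0, "ax": 0, "ay": 0, "az": 0}
    - {"tx": 0, "ty": 0, "tz": 0, "ax": 0, "ay": 0, "az": 0}
  jaw: 255

```text
t: 31.62
tool_pos: [0.4358, -0.0386, 0.2307]
orientation: [0.0, 1.0, -0.0, 0.0]
ft_force: [0.4, 0.2, 1.0]
finger_gap: 0.0066
finger_force: 0.0
```

```bash
python3 - <<'E'
from h import *
p=readout.get_state()['tool_pos'];print(p)
s=snap('scene')
# rim-back rows and widths per colour vs nested prediction
for n,z in(('grn',.162),('yel',.142),('basin',.122)):
    m=mask(s,V[n][2]); w=np.zeros_like(m); w[155:240,230:295]=1
    k,l,st,_=cv2.connectedComponentsWithStats(m*w); i=1+np.argmax(st[1:,4]); yx=np.argwhere(l==i)
    q=np.array([proj(s,(.605+V[n][0]/2*np.cos(t),-.003+V[n][0]/2*np.sin(t),z)) for t in np.linspace(0,6.28,60)])
    print(n,yx.min(0),yx.max(0),'pred rim',q[:,::-1].min(0).round(1),q[:,::-1].max(0).round(1))
E
```

```text
[ 0.4358251  -0.03858187  0.23068794]
grn [176 247] [203 273] pred rim [174.5 246.5] [197.4 274.1]
yel [177 242] [210 279] pred rim [174.6 241.8] [205.2 278.6]
basin [174 237] [218 282] pred rim [174.4 236.9] [213.3 283.3]
```

Rim rows and widths match the nested heights. Now the print key.

Call:
arm_command:
  steps:
    - {"tx": -0.001, "ty": 0, "tz": -0.035, "ax": 0, "ay": 0, "az": 0}
    - {"tx": 0, "ty": 0, "tz": -0.035, "ax": 0, "ay": 0, "az": 0}
    - {"tx": 0, "ty": 0, "tz": -0.035, "ax": 0, "ay": 0, "az": 0}
    - {"tx": 0, "ty": 0, "tz": -0.035, "ax": 0, "ay": 0, "az": 0}
    - {"tx": 0, "ty": 0, "tz": -0.025, "ax": 0, "ay": 0, "az": 0}

```text
t: 32.08
tool_pos: [0.4366, -0.0385, 0.0627]
orientation: [-0.0, 1.0, 0.0, -0.0]
ft_force: [-0.1, 0.1, -0.1]
finger_gap: 0.0008
finger_force: 0.0
```

Call:
arm_command:
  steps:
    - {"tx": 0, "ty": 0, "tz": 0, "ax": 0, "ay": 0, "az": 0}
    - {"tx": 0, "ty": 0, "tz": 0, "ax": 0, "ay": 0, "az": 0}
    - {"tx": 0, "ty": 0, "tz": 0, "ax": 0, "ay": 0, "az": 0}

```text
t: 32.33
tool_pos: [0.4376, -0.0387, 0.0663]
orientation: [-0.0, 1.0, -0.0, 0.001]
ft_force: [0.6, 1.1, 0.7]
finger_gap: 0.0004
finger_force: 0.0
```

Call:
arm_command:
  steps:
    - {"tx": -0.002, "ty": 0, "tz": -0.017, "ax": 0, "ay": 0, "az": 0}
    - {"tx": 0, "ty": 0, "tz": -0.007, "ax": 0, "ay": 0, "az": 0}
    - {"tx": 0, "ty": 0, "tz": -0.004, "ax": 0, "ay": 0, "az": 0}
    - {"tx": 0, "ty": 0, "tz": -0.003, "ax": 0, "ay": 0, "az": 0}
    - {"tx": 0, "ty": 0, "tz": 0, "ax": 0, "ay": 0, "az": 0}

```text
t: 32.75
tool_pos: [0.4354, -0.0387, 0.0361]
orientation: [-0.0, 1.0, -0.0, 0.001]
ft_force: [-3.3, 0.4, 19.2]
finger_gap: 0.0003
finger_force: 9.5
```

Call:
arm_command:
  steps:
    - {"tx": 0, "ty": 0, "tz": 0, "ax": 0, "ay": 0, "az": 0}

```text
t: 32.83
tool_pos: [0.4354, -0.0387, 0.0362]
orientation: [-0.0, 1.0, -0.0, 0.001]
ft_force: [-3.0, 0.9, 17.3]
finger_gap: 0.0005
finger_force: 8.6
```

Fully pressed. Retreat and check.

Call:
arm_command:
  steps:
    - {"tx": 0, "ty": 0, "tz": 0.03, "ax": 0, "ay": 0, "az": 0}
    - {"tx": 0, "ty": 0, "tz": 0.035, "ax": 0, "ay": 0, "az": 0}
    - {"tx": 0, "ty": 0, "tz": 0.035, "ax": 0, "ay": 0, "az": 0}
    - {"tx": 0, "ty": 0, "tz": 0.035, "ax": 0, "ay": 0, "az": 0}
    - {"tx": 0, "ty": 0, "tz": 0.035, "ax": 0, "ay": 0, "az": 0}

```text
t: 33.25
tool_pos: [0.4337, -0.0386, 0.2071]
orientation: [-0.0, 1.0, -0.0, 0.001]
ft_force: [0.7, -0.0, -1.7]
finger_gap: 0.0006
finger_force: 0.0
```

Call:
arm_command:
  steps:
    - {"tx": 0, "ty": -0.035, "tz": 0, "ax": 0, "ay": 0, "az": 0}
    - {"tx": 0, "ty": -0.035, "tz": 0, "ax": 0, "ay": 0, "az": 0}
    - {"tx": 0, "ty": -0.035, "tz": 0, "ax": 0, "ay": 0, "az": 0}
    - {"tx": 0, "ty": -0.035, "tz": 0, "ax": 0, "ay": 0, "az": 0}
    - {"tx": 0, "ty": 0, "tz": 0, "ax": 0, "ay": 0, "az": 0}

```text
t: 33.67
tool_pos: [0.4344, -0.1835, 0.2057]
orientation: [0.001, 1.0, -0.001, 0.001]
ft_force: [0.3, -0.1, 0.1]
finger_gap: 0.0003
finger_force: 0.0
```

```bash
python3 - <<'E'
from h import *
for cam,wd in(('scene',(155,240,230,295)),('top',(140,215,225,290))):
  s=snap(cam)
  for n,z in(('grn',.162),('yel',.142),('basin',.122)):
    m=mask(s,V[n][2]); w=np.zeros_like(m); w[wd[0]:wd[1],wd[2]:wd[3]]=1
    k,l,st,_=cv2.connectedComponentsWithStats(m*w); i=1+np.argmax(st[1:,4]); yx=np.argwhere(l==i)
    q=np.array([proj(s,(.605+V[n][0]/2*np.cos(t),-.003+V[n][0]/2*np.sin(t),z)) for t in np.linspace(0,6.28,60)])
    print(cam,n,yx.min(0),yx.max(0),'pred rim',q[:,::-1].min(0).round(1),q[:,::-1].max(0).round(1))
E
```

```text
scene grn [176 247] [203 273] pred rim [174.5 246.5] [197.4 274.1]
scene yel [177 242] [210 278] pred rim [174.6 241.8] [205.2 278.6]
scene basin [175 237] [218 282] pred rim [174.4 236.9] [213.3 283.3]
top grn [162 245] [187 268] pred rim [161.9 244.2] [186.  268.6]
top yel [160 239] [192 272] pred rim [159.  240.1] [191.1 272.6]
top basin [158 236] [198 276] pred rim [156.  235.9] [196.3 276.8]
```

The nest matches its predicted rim heights in both views, so it is level and complete.

```bash
python3 -c "
from rig import r
print(r.close_job())"
```

```text
the job is handed in; nothing more can be done
None
```

The job is handed in: balance switched on, zeroed while empty, the white dish with the blue, yellow and green vessels nested on the pan, and the weight printed; no red beaker was in view.

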